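Put the stuck corer away in its graded hole

ROBOT

A 7-joint arm with a two-finger parallel gripper is mounted at the origin on the work surface. World frame = base frame: x ahead of the robot, y to its left, z up, the work surface at z = 0. Lengths are in m, angles in rad, forces in N, time in s.
With the tool pointing down it reaches from about 0.4 to 0.9 m from the base axis. Payload 5.5 kg.
Tool frame: the origin (TCP) lies on the centre line of the jaws, within the pads' length; the fingertips stand 19 mm ahead of it and the grasp point (between the pads) is the TCP; z points along the fingers, y is the direction in which the jaws open and shut (so a half turn about z gives the same grasp; the last joint's range is limited). The gripper opens to 92 mm and grips with 3 to 60 N. Pads are 19 mm wide; open, the fingers measure 130 mm over their backs; the gripper's body (75 mm by 190 mm) begins 47 mm behind the grasp point.
Start: joints at [1.498, 0.501, -0.427, 1.55, 0.221, 1.138, -0.21], TCP at [0.214, -0.614, 0.246] pointing down, gripper open.
Joint ranges: [-2.88, 2.88], [-0.31, 2.03], [-1.54, 1.56], [0.2, 2.42], [-1.41, 4.55], [0.19, 2.02], [-2.57, 2.57]. Speed limits (rad/s): [2.57, 2.57, 3.14, 3.14, 3.14, 3.14, 3.14].

INTERFACE

Orientations are given as [roll, pitch, yaw] about the fixed x, y, z axes, in that order (R = Rz(yaw) Ry(pitch) Rx(roll)).
In Python, from station import status, read_camera, robot gives the robot as it stands. The module is installed in compiled form; this text tells all that it offers.
- The arm moves only by the tool carry_out, never from a script. Its argument "rows" is a list of rows, each a list of 6 numbers: the shift along the tool's x, y, z in cm, then the turn, a rotation vector about the tool's x, y, z in rad. A call has 1 to 5 rows; each row is the pose to reach, as a shift and turn from the pose commanded when the call began, along the tool's axes at that moment; what a row does not reach only later rows make up. A row lasts 1/12 s, in which the tool goes at most 41.7 mm and 7.16 degrees, less where a joint would pass 70% of its speed; a pose out of reach is approached as far as the arm can. A call with a gripper value outside its range is refused whole. "grip" is the finger opening in cm, from 0 to 9.18, set as the call begins (left out, the last holds). The fingers move at their own pace and stop on an object; "grip_force" is the grip in N (left out, the last holds). Time passes only in rows, so rows that repeat a pose let the fingers close. It gives the time, the measured TCP pose, the force and the opening at its end, in the units of the state.
- status.sense(): the state, without advancing time (a new reading comes with each control period).
- read_camera(name): name is "side" or "top"; returns a dict with "frame" (480x640x3 uint8, red, green, blue), "depth" (480x640 float32, m along the optical axis (not along the pixel's ray), 0 where there is no reading), "fx", "fy", "cx", "cy" (pixels), "R" (3x3) and "t" (3): a world point X has camera coordinates R X + t. Camera axes: x right, y down, z forward; pixel columns grow to the right and rows downward; lengths in m; the calibration is good to about 2 mm. A picture is of the moment at which its call begins.
- robot.hand_in(): hands the job in, once; it reports no verdict.
The state is a dict: "time_s": time; "q": joint angles; "qd": joint speeds; "effort": joint torques, N m; "tcp_pos": TCP position; "orientation": TCP orientation; "contact_force": force on the tool from outside, world axes, zero at the start; "torque": the same for the moment, N m; "gripper_width": opening from 0.0 (shut) to 1.0 (fully open).
Only numpy, scipy, OpenCV 4.12 (cv2) and the standard library are available. Lean on these libraries where they do the work, as an engineer would, in place of code of your own. Each camera call takes 0.05 s, during which the arm holds its last target.

TASK

Put away the vegetable corer that is caught between the orange jaws of the leaning draining rack: rock it from side to side to push both jaws right back, without the gripper pushing on the jaws, then draw it out and drop it into the hole of the wooden block that matches its shank diameter, fully home with its collar down on the block, and let go. Leave the other two corers in the rack and do not disturb the pot and the bottle.

Things in the scene. Friction and masses are not known exactly. Their poses are not given: they have to be found in the camera images.
- corer_small_handle (a point): Small corer, loose, yellow handle, 0.12 kg. Point: on the axis, centre of the handle; z runs tip to handle. Along it from the tip (-86 mm): 10 mm thick nose 8 mm long, 8 mm cone, steel shank 15 mm across up to the collar (34 mm across, -36 to -30 mm), round handle 20 mm across (-30 to +30 mm). 116 mm overall.
- corer_medium_handle (a point): Medium corer, loose, green handle, 0.12 kg. Point: on the axis, centre of the handle; z runs tip to handle. Along it from the tip (-86 mm): 10 mm thick nose 8 mm long, 8 mm cone, steel shank 19 mm across up to the collar (34 mm across, -36 to -30 mm), round handle 20 mm across (-30 to +30 mm). 116 mm overall.
- corer_large_handle (a point): Large corer, loose, blue handle, 0.12 kg. Point: on the axis, centre of the handle; z runs tip to handle. Along it from the tip (-86 mm): 10 mm thick nose 8 mm long, 8 mm cone, steel shank 23 mm across up to the collar (34 mm across, -36 to -30 mm), round handle 20 mm across (-30 to +30 mm). 116 mm overall.
- rack: White draining rack, fixed, base 120 x 280 x 8 mm; origin under its centre, z up. Stations at its y = -85, 0, +85 mm (corers change places), each an 8 mm deep nose pocket with its floor centre at x = 0, z = 36 mm. Corers lean 25 degrees from vertical to the rack's -x, against a back plate. The station at y = -85 mm is the clip with two orange jaws; in the others nothing holds the corer.
- clip (a point): Fixed point: where the handle centre of the corer caught in the jaw clip lies (axes as the rack's). To free that corer, tip it about its nose, which stays in its pocket, towards the rack's +y and then -y (either first): some 9 degrees each way, 8 mm at the collar, pushes a jaw back (the nose gives 1.5 mm); then draw it out along its axis. The pocket is 3 mm wider than the nose.
- jaw_left (a joint): Orange jaw on the clip's +y side (rack's y), m: 0 closed, 0.006 fully pushed back, outwards. Slides sideways with stiff friction of 10 N and stays where left. Closed, its cheek (18 mm wide) is 0.5 mm beside the collar and its lip reaches 4 mm over the collar, 2.5 mm above it: a straight pull is blocked until both jaws are back. Jaw tops are 6.5 mm above the collar's top.
- jaw_right (a joint): The same on the clip's -y side, mirrored: 0 closed, 0.006 fully pushed back, outwards (towards the rack's -y).
- block_hole0 (a point): Centre of the mouth of the smallest hole, 17 mm wide and 53 mm deep, made for a 15 mm corer, in the fixed wooden storage block (60 x 210 x 60 mm). Axes are the block's: z up, y along the row; the mouths are 60 mm above the table and 50 mm apart, the holes growing towards -y. A corer fully home stands upright with its collar resting on the block, handle centre 36 mm above this point.
- block_hole1 (a point): Centre of the mouth of the second hole, 21 mm wide and 53 mm deep, made for a 19 mm corer, in the fixed wooden storage block (60 x 210 x 60 mm). Axes are the block's: z up, y along the row; the mouths are 60 mm above the table and 50 mm apart, the holes growing towards -y. A corer fully home stands upright with its collar resting on the block, handle centre 36 mm above this point.
- block_hole2 (a point): Centre of the mouth of the third hole, 25 mm wide and 53 mm deep, made for a 23 mm corer, in the fixed wooden storage block (60 x 210 x 60 mm). Axes are the block's: z up, y along the row; the mouths are 60 mm above the table and 50 mm apart, the holes growing towards -y. A corer fully home stands upright with its collar resting on the block, handle centre 36 mm above this point.
- block_hole3 (a point): Centre of the mouth of the largest hole, 29 mm wide and 53 mm deep, made for a 27 mm corer, in the fixed wooden storage block (60 x 210 x 60 mm). Axes are the block's: z up, y along the row; the mouths are 60 mm above the table and 50 mm apart, the holes growing towards -y. Its corer is not here: it stays empty.
- pan: Bystander: open steel ingredient pot, 80 mm wide, 90 mm high, loose; origin at the centre of its underside.
- sauce: Bystander: amber bottle with a red cap, 60 mm wide, 170 mm high, loose; origin at the centre of its underside.

How it is judged:
On the way, in this order (a step that is already met when the one before it is completed fails the run):
1. both orange jaws are pushed back by more than 3 mm (value of joint each of jaw_left, jaw_right above 0.003 m), for 0.1 s.
2. a corer has been drawn out, its handle higher than 150 mm or more than 120 mm from the clip (((height (world z) of corer_small_handle above 0.15 m or (horizontal distance between corer_small_handle and clip above 0.12 m and distance of corer_small_handle from where it was at the start of the episode above 0.1 m)) or (height (world z) of corer_medium_handle above 0.15 m or (horizontal distance between corer_medium_handle and clip above 0.12 m and distance of corer_medium_handle from where it was at the start of the episode above 0.1 m)) or (height (world z) of corer_large_handle above 0.15 m or (horizontal distance between corer_large_handle and clip above 0.12 m and distance of corer_large_handle from where it was at the start of the episode above 0.1 m)))), for 0.1 s.
At the end, for the whole second after the job is handed in: The corer that started in the jaw clip stands upright (within 3.4 degrees) in the hole made for its diameter, handle axis within 5 mm of the hole's centre and collar within 3.5 mm of the block's top; the other two corers are still in their stations, moved less than 12 mm (((horizontal distance between corer_small_handle and block_hole0 below 0.005 m and z of corer_small_handle in the frame of block_hole0 between 0.032 and 0.0395 m and angle between corer_small_handle's own z axis and vertical below 0.06 rad and y of each of corer_medium_handle, corer_large_handle in the frame of rack above -0.045 m and distance of each of corer_medium_handle, corer_large_handle from where it was at the start of the episode below 0.012 m) or (horizontal distance between corer_medium_handle and block_hole1 below 0.005 m and z of corer_medium_handle in the frame of block_hole1 between 0.032 and 0.0395 m and angle between corer_medium_handle's own z axis and vertical below 0.06 rad and y of each of corer_small_handle, corer_large_handle in the frame of rack above -0.045 m and distance of each of corer_small_handle, corer_large_handle from where it was at the start of the episode below 0.012 m) or (horizontal distance between corer_large_handle and block_hole2 below 0.005 m and z of corer_large_handle in the frame of block_hole2 between 0.032 and 0.0395 m and angle between corer_large_handle's own z axis and vertical below 0.06 rad and y of each of corer_small_handle, corer_medium_handle in the frame of rack above -0.045 m and distance of each of corer_small_handle, corer_medium_handle from where it was at the start of the episode below 0.012 m))); the robot touches nothing.
It fails at once if the gripper or arm pushes on an orange jaw (more than 2 N) (contact force between any of the fingers, the arm and jaw_left above 2 N or contact force between any of the fingers, the arm and jaw_right above 2 N).
It fails at once if the pot or the bottle is moved more than 20 mm (distance of any of pan, sauce from where it was at the start of the episode above 0.02 m).
It also fails if it takes over 48 s, if anything falls off the work surface, if the arm or the gripper's body presses on something with over 40 N, if the wrist force passes 120 N, or if a joint passes its speed limit or range.

## Working session

There is one attempt and no reset: what is moved stays moved. The work goes in short steps, Python scripts to look and compute and a tool call to move; the robot and the scene stay as the last step left them, time stands still between calls to the robot, and variables do not carry over. Pictures are saved under pics/ and viewed, and the job is handed in when it is done.

Besides the shell and the picture viewer there is one more tool, called after "Call:" by a JSON object that holds its "method" and its "body", one argument or row to a line. carry_out: Moves the arm, as the interface text tells. Its arguments: {"type":"object","properties":{"rows":{"type":"array"},"grip":{"type":"number"},"grip_force":{"type":"number"}},"required":["rows"]}

```bash
mkdir -p pics
python3 - <<'E'
from station import status, read_camera, robot
import cv2,numpy as np,pickle
print(status.sense())
for n in("side","top"):
    c=read_camera(n); pickle.dump(c,open(f"{n}0.pkl","wb"))
    cv2.imwrite(f"pics/{n}0.png",c["frame"][:,:,::-1])
    print(n,c["fx"],c["cx"],c["cy"],(-c["R"].T@c["t"]).round(3),c["R"].round(3).tolist())
E
```

```text
{'time_s': 0.0, 'q': array([ 1.49819596,  0.50192606, -0.42681787,  1.55141723,  0.22083713,
        1.13827593, -0.21029383]), 'qd': array([-3.84211260e-04, -5.38468895e-04, -7.01111107e-04,  9.08642970e-05,
       -8.07352756e-04,  5.72739874e-04, -5.61096601e-04]), 'effort': array([ 1.53058605e-03, -5.66592872e+01, -5.81623435e+00, -2.79109669e+01,
       -6.89199893e-02,  3.07867723e-02,  1.59781625e-04]), 'tcp_pos': array([ 0.21394367, -0.61309847,  0.24464526]), 'orientation': array([-3.13963580e+00, -7.46789975e-05,  3.35893793e-01]), 'contact_force': array([-0.56987063, -0.33732059,  0.24633058]), 'torque': array([ 0.01968252, -0.04429525,  0.02818553]), 'gripper_width': 0.9997870085035784}
side 496.81053699578587 320.2492099815183 241.1929890643494 [ 0.494 -0.708  0.545] [[0.979, -0.201, -0.017], [-0.119, -0.509, -0.852], [0.163, 0.837, -0.523]]
top 504.7604250180681 322.56928105140355 234.3807395861266 [0.531 0.005 1.049] [[-0.03, -1.0, 0.003], [-0.994, 0.03, -0.104], [0.104, -0.006, -0.995]]
```

View pics/side0.png

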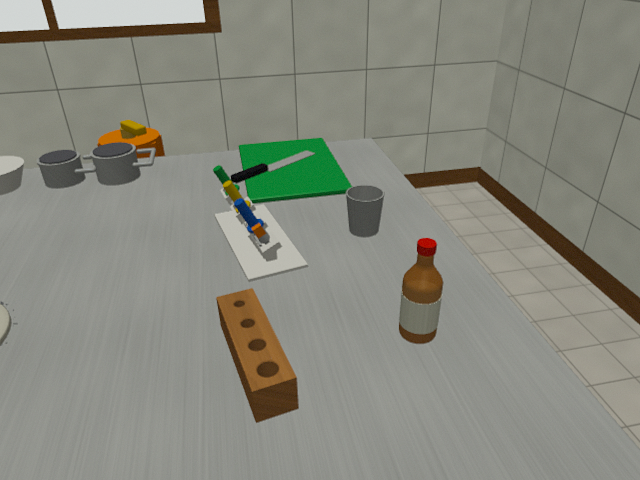

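View pics/top0.png

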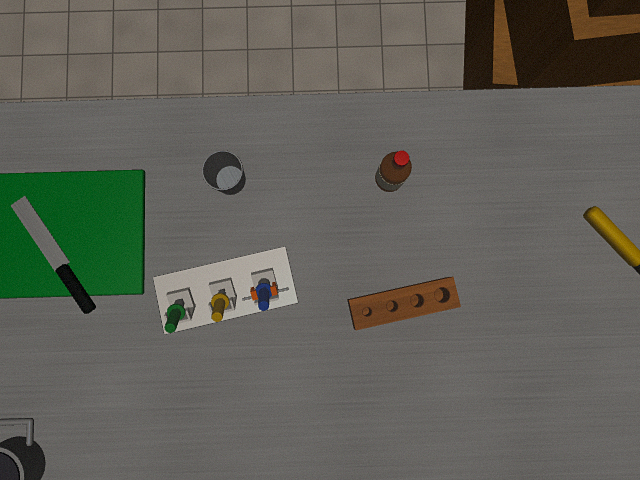

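The top view shows the blue (large) corer in the orange clip at (264,292), yellow at (220,305) and green at (175,315). The block is at (405,302), and its third hole is near (417,300). Next I'll measure these.

```bash
cat > h.py <<'E'
import numpy as np,cv2,pickle
def load(n): return pickle.load(open(n,"rb"))
def ray(c,u,v):
    d=c["R"].T@np.array([(u-c["cx"])/c["fx"],(v-c["cy"])/c["fy"],1.]); return -c["R"].T@c["t"],d
def plane(c,u,v,z):
    o,d=ray(c,u,v); return o+d*(z-o[2])/d[2]
def proj(c,X):
    p=c["R"]@np.asarray(X)+c["t"]; return np.array([c["fx"]*p[0]/p[2]+c["cx"],c["fy"]*p[1]/p[2]+c["cy"]])
def cloud(c):
    v,u=np.mgrid[:480,:640]; z=c["depth"]
    P=np.stack([(u-c["cx"])/c["fx"]*z,(v-c["cy"])/c["fy"]*z,z],-1)
    return (P-c["t"])@c["R"]
E
python3 - <<'E'
from h import *
for n,(x0,y0,x1,y1) in (("top",(145,235,305,345)),("side",(200,155,320,285))):
    c=load(n+"0.pkl"); im=c["frame"][y0:y1,x0:x1,::-1]
    cv2.imwrite(f"pics/{n}0z.png",cv2.resize(im,None,fx=4.5 if n=="side" else 5,fy=4.5 if n=="side" else 5,interpolation=cv2.INTER_CUBIC))
t=load("top0.pkl");hsv=cv2.cvtColor(t["frame"],cv2.COLOR_RGB2HSV);P=cloud(t)
print("depthstats",(t["depth"]>0).mean(), (load("side0.pkl")["depth"]>0).mean())
def mask(lo,hi,box):
    m=cv2.inRange(hsv,lo,hi); b=np.zeros_like(m);x0,y0,x1,y1=box;b[y0:y1,x0:x1]=m[y0:y1,x0:x1];return b
# block top face
wm=mask((5,80,40),(20,255,255),(330,260,480,345))
pts=P[(wm>0)&(P[...,2]>.05)&(P[...,2]<.07)];print("block",len(pts),pts.mean(0))
m=((wm>0)&(P[...,2]>.053)&(P[...,2]<.067)).astype(np.uint8)
cs=cv2.findContours(m,cv2.RETR_EXTERNAL,cv2.CHAIN_APPROX_NONE)[0];k=max(cs,key=cv2.contourArea);r=cv2.minAreaRect(k);bx=cv2.boxPoints(r)
W=np.array([plane(t,*p,.06) for p in bx]);print(W.round(4),W.mean(0),[np.linalg.norm(W[i]-W[i-1]).round(4) for i in range(4)])
# white rack base
hm=mask((0,0,150),(180,40,255),(145,235,305,345))
cs=cv2.findContours(hm,cv2.RETR_EXTERNAL,cv2.CHAIN_APPROX_NONE)[0];k=max(cs,key=cv2.contourArea);r=cv2.minAreaRect(cv2.convexHull(k));bx=cv2.boxPoints(r);print(bx)
W=np.array([plane(t,*p,.008) for p in bx]);print(W.round(4),W.mean(0),[np.linalg.norm(W[i]-W[i-1]).round(4) for i in range(4)])
for nm,lo,hi in(("blue",(100,120,40),(130,255,255)),("yel",(20,120,60),(32,255,255)),("grn",(50,120,40),(80,255,255)),("or",(5,180,100),(18,255,255))):
  for n in("top","side"):
    c=load(n+"0.pkl");h2=cv2.cvtColor(c["frame"],cv2.COLOR_RGB2HSV);mm=cv2.inRange(h2,lo,hi);b=np.zeros_like(mm)
    x0,y0,x1,y1=(145,235,305,345) if n=="top" else (200,155,320,285)
    b[y0:y1,x0:x1]=mm[y0:y1,x0:x1]
    if nm=="grn" and n=="side": b[:, 232:]=0
    Q=cloud(c)[(b>0)&(c["depth"]>0)];Q=Q[(Q[:,2]>.02)]
    vv,uu=np.nonzero(b);print(nm,n,len(uu),uu.min(),uu.max(),vv.min(),vv.max(),Q.mean(0).round(4),Q.min(0).round(4),Q.max(0).round(4))
E
```

```text
depthstats 0.9961653645833334 0.995908203125
block 2957 [ 0.49492704 -0.15216407  0.05997137]
[[ 0.5055 -0.0464  0.06  ]
 [ 0.5452 -0.254   0.06  ]
 [ 0.4855 -0.264   0.06  ]
 [ 0.4464 -0.0576  0.06  ]] [ 0.49565433 -0.15550538  0.06      ] [np.float64(0.0601), np.float64(0.2114), np.float64(0.0604), np.float64(0.2101)]
[[150.92462 277.4295 ]
 [284.58362 245.98033]
 [297.8164  302.21967]
 [164.15741 333.66882]]
[[0.5614 0.3541 0.008 ]
 [0.618  0.0783 0.008 ]
 [0.5018 0.0538 0.008 ]
 [0.4467 0.3267 0.008 ]] [0.53197813 0.20325268 0.008     ] [np.float64(0.1179), np.float64(0.2816), np.float64(0.1187), np.float64(0.2784)]
blue top 216 256 271 283 310 [0.5189 0.1123 0.1139] [0.4934 0.1006 0.0786] [0.5422 0.1285 0.1469]
blue side 346 234 263 198 232 [0.5164 0.1061 0.1142] [0.4953 0.0965 0.0772] [0.5443 0.1903 0.1441]
yel top 336 211 228 293 321 [0.5029 0.1947 0.1125] [0.4765 0.182  0.0714] [0.5259 0.2161 0.1466]
yel side 232 223 249 180 212 [0.4963 0.1925 0.1202] [0.4779 0.109  0.0481] [0.5255 0.2975 0.1441]
grn top 306 165 184 304 332 [0.4858 0.2774 0.113 ] [0.4598 0.2647 0.078 ] [0.508  0.2973 0.1487]
grn side 154 213 229 166 194 [0.4759 0.2703 0.1268] [0.4613 0.2636 0.078 ] [0.4915 0.2871 0.1438]
or top 96 251 276 285 299 [0.5243 0.1135 0.0929] [0.5125 0.0904 0.0858] [0.5377 0.1375 0.0988]
or side 114 252 265 223 237 [0.5332 0.0927 0.0852] [0.5223 0.0875 0.0722] [0.5455 0.1085 0.0956]
```

Run:
```python
from h import *
from scipy.optimize import least_squares
t=load("top0.pkl");s=load("side0.pkl")
def blue(c,box):
    h=cv2.cvtColor(c["frame"],cv2.COLOR_RGB2HSV);m=cv2.inRange(h,(100,120,30),(130,255,255));x0,y0,x1,y1=box
    b=np.zeros_like(m);b[y0:y1,x0:x1]=m[y0:y1,x0:x1];P=cloud(c);return b,P
for col,lo,hi in (("b",(100,120,30),(130,255,255)),("y",(20,120,60),(32,255,255))):
  for sets in (("t",),("s",),("t","s")):
    Q=[]
    for n,c,box in(("t",t,(145,235,305,345)),("s",s,(200,155,320,285))):
        if n not in sets: continue
        h=cv2.cvtColor(c["frame"],cv2.COLOR_RGB2HSV);m=cv2.inRange(h,lo,hi);x0,y0,x1,y1=box
        b=np.zeros_like(m);b[y0:y1,x0:x1]=m[y0:y1,x0:x1]
        P=cloud(c)[cv2.erode(b,np.ones((2,2)))>0]; Q.append(P)
    Q=np.vstack(Q)
    c0=np.array([.5134,.1127,.1139]) if col=="b" else np.array([.4965,.196,.1139])
    yaw=.2;a0=np.array([-np.sin(.436)*np.cos(yaw),-np.sin(.436)*np.sin(yaw),np.cos(.436)])
    Q=Q[np.linalg.norm(Q-c0,axis=1)<.036]
    def f(p):
        ax=np.array([p[2],p[3],1]);ax/=np.linalg.norm(ax);o=np.array([p[0],p[1],c0[2]])
        d=Q-o;r=np.linalg.norm(d-np.outer(d@ax,ax),axis=1);return r-.010
    r=least_squares(f,[c0[0],c0[1],a0[0]/a0[2],a0[1]/a0[2]],loss="soft_l1",f_scale=.001)
    ax=np.array([r.x[2],r.x[3],1]);ax/=np.linalg.norm(ax)
    k=(Q-np.r_[r.x[:2],c0[2]])@ax
    print(col,sets,len(Q),r.x[:2].round(4),"lean",np.degrees(np.arccos(ax[2])).round(1),"yaw",np.arctan2(-ax[1],-ax[0]).round(3),"along",k.min().round(4),k.max().round(4),"rms",np.sqrt(np.mean(r.fun**2)).round(4))
# holes
x0,y0,x1,y1=340,265,470,340
cv2.imwrite("pics/blk.png",cv2.resize(t["frame"][y0:y1,x0:x1,::-1],None,fx=6,fy=6,interpolation=cv2.INTER_CUBIC))
xb,yb=200,280
cv2.imwrite("pics/blks.png",cv2.resize(s["frame"][yb:425,xb:310,::-1],None,fx=4,fy=4,interpolation=cv2.INTER_CUBIC))
P=cloud(t)
for n,c in(("t",t),("s",s)):
    ct=np.array([.4957,-.1555]);ey=np.array([-.1875,.982])
    # rectify plane z=.06, 0.5 mm/px
    g=np.arange(-.11,.11,.0005);gx=np.arange(-.035,.035,.0005)
    ex=np.array([.982,.1875]);Y,X=np.meshgrid(g,gx,indexing="ij")
    W=ct+X[...,None]*ex+Y[...,None]*ey;W=np.concatenate([W,np.full(W.shape[:2]+(1,),.06)],-1)
    p=W@c["R"].T+c["t"];mu=(c["fx"]*p[...,0]/p[...,2]+c["cx"]).astype(np.float32);mv=(c["fy"]*p[...,1]/p[...,2]+c["cy"]).astype(np.float32)
    im=cv2.remap(c["frame"],mu,mv,cv2.INTER_LINEAR);cv2.imwrite(f"pics/rect_{n}.png",cv2.resize(im[:,:,::-1],None,fx=1.8,fy=1.8).transpose(1,0,2))
```

```text
b ('t',) 121 [0.5154 0.1152] lean 27.1 yaw -0.081 along -0.0323 0.034 rms 0.0032
b ('s',) 266 [0.5156 0.1122] lean 24.6 yaw 0.127 along -0.0316 0.0305 rms 0.0021
b ('t', 's') 387 [0.5161 0.1124] lean 24.5 yaw 0.101 along -0.0314 0.0344 rms 0.0027
y ('t',) 236 [0.4965 0.1968] lean 26.8 yaw -0.048 along -0.0341 0.0326 rms 0.0031
y ('s',) 169 [0.4985 0.1954] lean 29.1 yaw 0.164 along -0.0316 0.0299 rms 0.0025
y ('t', 's') 405 [0.4969 0.1952] lean 26.9 yaw 0.099 along -0.034 0.033 rms 0.003
```

View pics/rect_t.png

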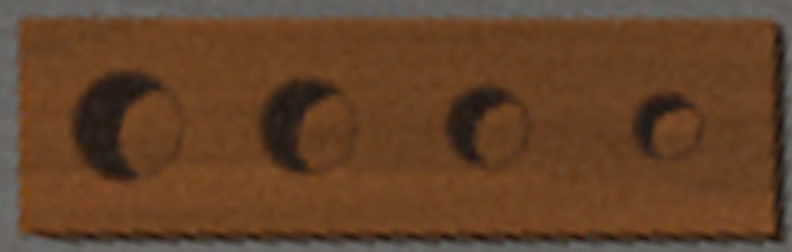

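View pics/rect_s.png

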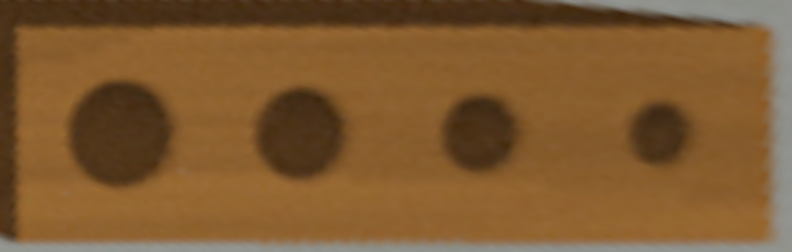

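View pics/top0z.png

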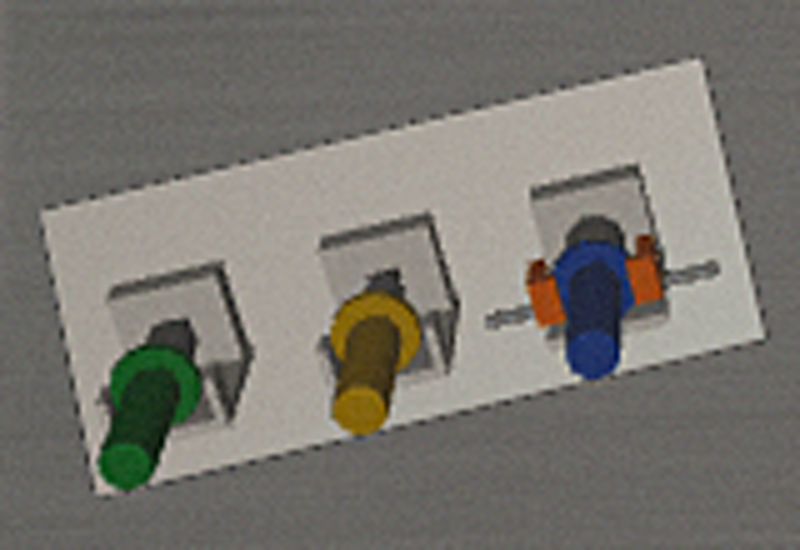

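View pics/side0z.png

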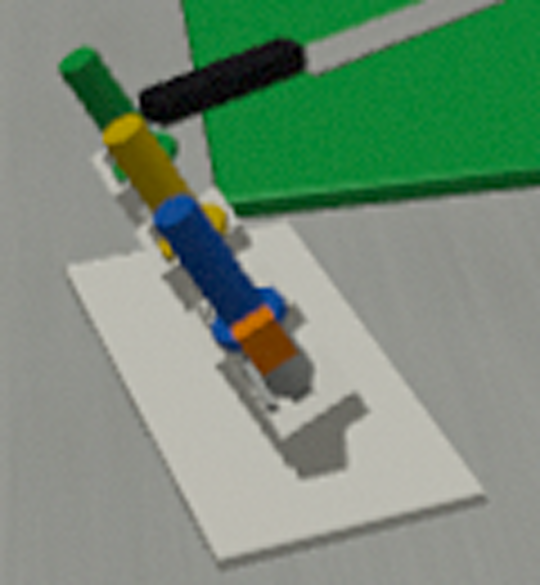

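The blue handle centre comes out near (0.515, 0.112, 0.114), leaning 25° with yaw about 0.20. Hole 2 is near (0.501, -0.180). The two cameras differ by about 2 mm, so I'll use relative checks for the fine work.

```bash
cat >> h.py <<'E'
from scipy.spatial.transform import Rotation as Ro
YR=.2007
def Rtool(yaw,lean,tilt=0.):
    # tool z down-forward by lean, tool y = -y of frame; tilt: handle leans toward +y of frame by tilt (about nose)
    L=np.radians(lean);a=np.array([-np.sin(L),0,np.cos(L)])
    x=np.array([np.cos(L),0,np.sin(L)])
    M=np.c_[x,[0,-1,0],-a]
    T=Ro.from_rotvec(np.radians(-tilt)*x).as_matrix()
    return Ro.from_euler("z",yaw).as_matrix()@T@M
def delta(p,R):
    from station import status
    s=status.sense();R0=Ro.from_euler("xyz",s["orientation"]).as_matrix()
    d=R0.T@(np.asarray(p)-s["tcp_pos"])*100;r=Ro.from_matrix(R0.T@R).as_rotvec()
    return d.round(3),r.round(4),s
E
python3 - <<'E'
from h import *
print(Rtool(.2,0,5).round(3).tolist(), "axis=-z should lean +y")
print(delta([.46,-.2,.30],Rtool(YR,25))[:2])
E
```

```text
[[0.98, 0.198, 0.017], [0.199, -0.976, -0.085], [0.0, 0.087, -0.996]] axis=-z should lean +y
(array([ 36.847, -30.908,  -5.465]), array([-0.0312,  0.4357,  0.1326]))
```

Call:
{"method": "carry_out", "body": {
  "rows": [
    [3.8,-3,-0.6,-0.006,0.09,0.027],
    [7.4,-6,-1.2,-0.012,0.18,0.054],
    [11,-9,-1.8,-0.018,0.27,0.08],
    [14.4,-12,-2.4,-0.025,0.36,0.107],
    [17.8,-15,-2.6,-0.031,0.436,0.133]
  ],
  "grip": 6
}}

```text
time_s: 0.52
tcp_pos: [0.3204, -0.4352, 0.2701]
orientation: [3.14, -0.44, 0.198]
contact_force: [0.9, 0.6, 0.0]
gripper_width: 0.691
```

Run:
```python
from h import *
d=delta([.46,-.2,.30],Rtool(YR,25));print(d[:2],d[2]["tcp_pos"],d[2]["q"],d[2]["gripper_width"])
```

```text
(array([ 17.84 , -20.323,   5.062]), array([ 0.003 , -0.004 , -0.0026])) [ 0.32037809 -0.43515768  0.27006397] [ 1.71662855  0.25995505 -0.64920136  1.93304268 -0.34151266  0.90085449
 -0.07954942] 0.6906054545224868
```

Call:
{"method": "carry_out", "body": {
  "rows": [
    [17.8,-20.3,5,0,0,0],
    [17.8,-20.3,5,0,0,0],
    [17.8,-20.3,5,0,0,0],
    [17.8,-20.3,5,0,0,0],
    [17.8,-20.3,5,0,0,0]
  ]
}}

```text
time_s: 0.93
tcp_pos: [0.4253, -0.2556, 0.2922]
orientation: [3.14, -0.436, 0.2]
contact_force: [1.1, -0.9, -0.0]
gripper_width: 0.652
```

Run:
```python
from h import *
R=Rtool(YR,25);C=np.array([.515,.112,.114]);a=-R[:,2]
d=delta(C+a*.10,R);print(d[:2],d[2]["tcp_pos"])
```

```text
(array([  7.07 , -34.255,  12.904]), array([ 0.0017,  0.0002, -0.0003])) [ 0.42529363 -0.25557185  0.29219976]
```

Call:
{"method": "carry_out", "body": {
  "rows": [
    [7,-34,12.5,0,0,0],
    [7,-34,12.5,0,0,0],
    [7,-34,12.5,0,0,0],
    [7,-34,12.5,0,0,0],
    [7,-34,12.5,0,0,0]
  ]
}}

```text
time_s: 1.35
tcp_pos: [0.4507, -0.0545, 0.2441]
orientation: [3.139, -0.436, 0.201]
contact_force: [1.2, 0.8, 0.4]
gripper_width: 0.654
```

Run:
```python
from h import *
R=Rtool(YR,25);C=np.array([.515,.112,.114]);a=-R[:,2]
d=delta(C+a*.10,R);print(d[:2],d[2]["tcp_pos"])
```

```text
(array([  3.231, -15.05 ,   5.824]), array([0.0025, 0.0002, 0.0005])) [ 0.45066051 -0.05453784  0.24414004]
```

Call:
{"method": "carry_out", "body": {
  "rows": [
    [3.2,-15,5.8,0.002,0,0],
    [3.2,-15,5.8,0.002,0,0],
    [3.2,-15,5.8,0.002,0,0],
    [3.2,-15,5.8,0.002,0,0],
    [3.2,-15,5.8,0.002,0,0]
  ]
}}

```text
time_s: 1.77
tcp_pos: [0.4645, 0.1015, 0.2158]
orientation: [-3.134, -0.442, 0.196]
contact_force: [0.1, -1.5, 0.1]
gripper_width: 0.655
```

```bash
cat > snap.py <<'E'
import sys
from h import *
from station import status, read_camera
tag=sys.argv[1]
for n,(x0,y0,x1,y1) in (("top",tuple(map(int,sys.argv[2].split(",")))),("side",tuple(map(int,sys.argv[3].split(","))))):
    c=read_camera(n);pickle.dump(c,open(f"{n}_{tag}.pkl","wb"))
    im=c["frame"][y0:y1,x0:x1,::-1];k=min(760/im.shape[1],560/im.shape[0])
    cv2.imwrite(f"pics/{n}_{tag}.png",cv2.resize(im,None,fx=k,fy=k,interpolation=cv2.INTER_CUBIC))
E
python3 snap.py a 145,235,305,345 160,100,340,285
python3 - <<'E'
from h import *
R=Rtool(YR,25);C=np.array([.515,.112,.114]);a=-R[:,2]
for k in(.10,.008):
    d=delta(C+a*k,R);print(d[:2],d[2]["tcp_pos"])
E
```

```text
(array([ 0.46 , -0.203,  1.398]), array([-0.0008, -0.0045,  0.0008])) [0.46407355 0.09954761 0.2153068 ]
(array([ 0.419, -0.196, 10.598]), array([-0.0008, -0.0045,  0.0008])) [0.46407355 0.09954761 0.2153068 ]
```

View pics/top_a.png

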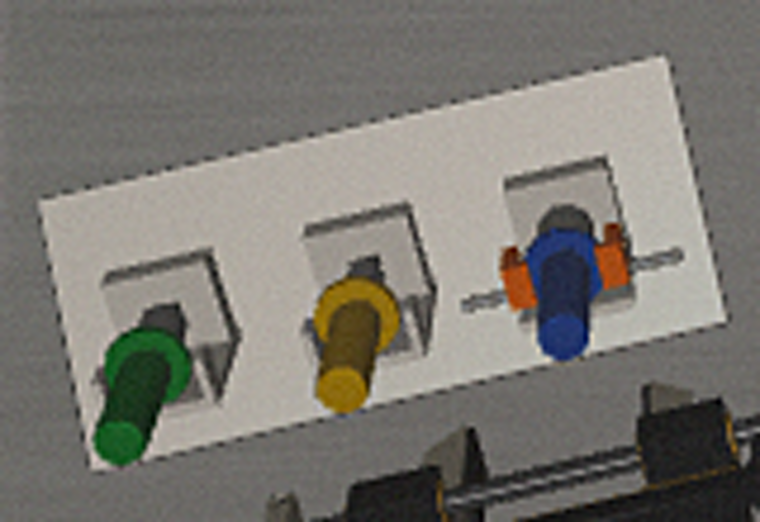

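View pics/side_a.png

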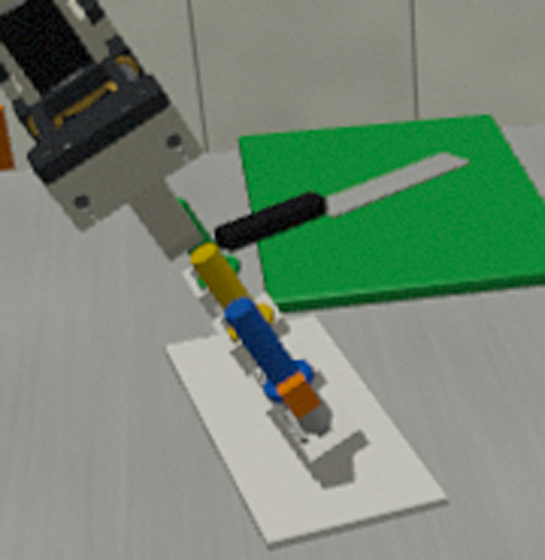

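The gripper is lined up behind the blue handle, which is at (565,335) in the top crop with the finger span around it. I'll come down along the axis.

Call:
{"method": "carry_out", "body": {
  "rows": [
    [0.45,-0.2,2,0,-0.004,0],
    [0.45,-0.2,5,0,-0.004,0],
    [0.45,-0.2,8,0,-0.004,0],
    [0.43,-0.2,10,0,-0.004,0],
    [0.42,-0.2,10.5,0,-0.004,0]
  ]
}}

```text
time_s: 2.28
tcp_pos: [0.4478, 0.0967, 0.1989]
orientation: [-3.141, -0.447, 0.201]
contact_force: [0.1, 0.0, -0.1]
gripper_width: 0.651
```

```bash
python3 snap.py b 145,235,305,345 160,100,340,285
python3 - <<'E'
from h import *
R=Rtool(YR,25);C=np.array([.515,.112,.114]);a=-R[:,2]
for k in(.008,):
    d=delta(C+a*k,R);print(d[:2],d[2]["tcp_pos"],d[2]["contact_force"])
E
```

```text
(array([ 2.508, -0.142,  9.842]), array([-0.0008, -0.0111,  0.0003])) [0.44809893 0.09684681 0.19912732] [-0.44928225  0.11003989 -0.09882895]
```

View pics/top_b.png

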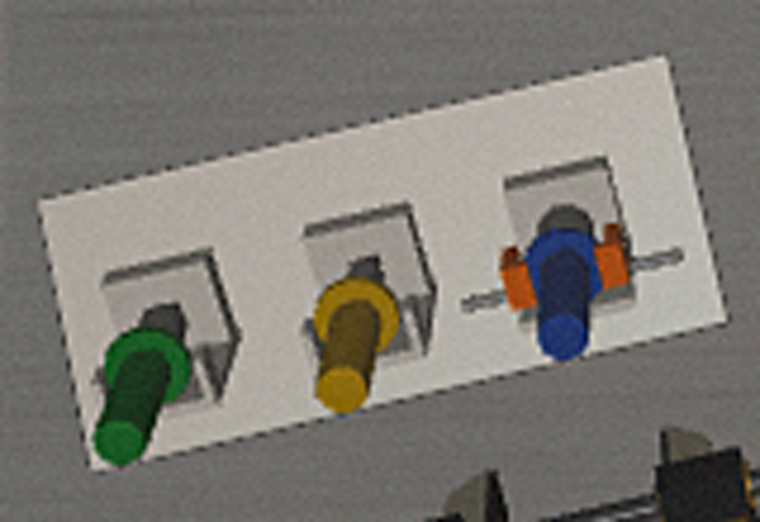

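View pics/side_b.png

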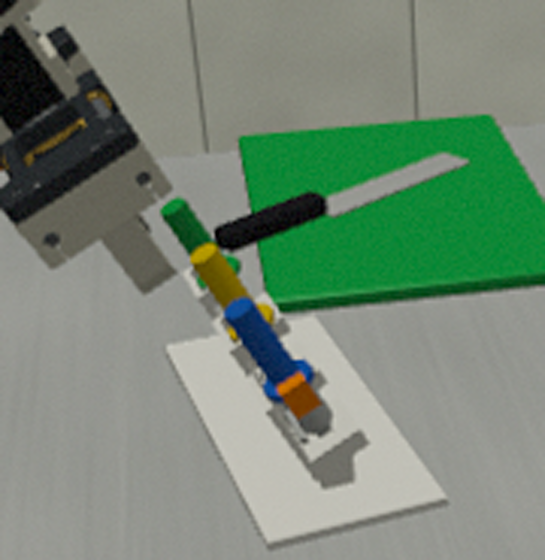

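Run:
```python
from h import *
from station import status
s=status.sense();print(s["q"].round(3),s["qd"].round(3),s["tcp_pos"],s["orientation"])
```

```text
[ 1.44  -0.306 -1.534  2.383 -0.847  0.436 -0.813] [ 0.003  0.001 -0.002 -0.02   0.005  0.003 -0.01 ] [0.44809893 0.09684681 0.19912732] [-3.14086404 -0.44748046  0.20097523]
```

The arm stopped on joint limits (q2 = -0.306, q3 = -1.534) and slid back, touching nothing. I'll identify the kinematics from the readings so I can choose a path with a better posture.

```bash
cat > kin.py <<'E'
from h import *
import itertools
from scipy.optimize import least_squares
D=[([1.49819596,0.50192606,-0.42681787,1.55141723,0.22083713,1.13827593,-0.21029383],[0.21394367,-0.61309847,0.24464526],[-3.1396,-7e-5,.33589]),
([1.71662855,0.25995505,-0.64920136,1.93304268,-0.34151266,0.90085449,-0.07954942],[.32037809,-.43515768,.27006397],[3.14,-.44,.198]),
([1.44,-.306,-1.534,2.383,-.847,.436,-.813],[.44809893,.09684681,.19912732],[-3.14086404,-.44748046,.20097523])]
def rz(a):return Ro.from_euler("z",a).as_matrix()
def ry(a):return Ro.from_euler("y",a).as_matrix()
def fk(q,sg,p):
    # p: o1,o7,d1,d3,d5,d7 + elbow offsets a3,a5,a6
    R=rz(sg[0]*q[0]+p[0]);x=np.array([0,0,p[2]])
    R=R@ry(q[1]);R=R@rz(sg[1]*q[2]);x=x+R@[p[6],0,p[3]]
    R=R@ry(q[3]);x=x+R@[p[7],0,0];R=R@rz(sg[2]*q[4]);x=x+R@[0,0,p[4]]
    R=R@ry(q[5]);R=R@rz(sg[3]*q[6]+p[1]);x=x+R@[0,0,p[5]]
    return R,x
if __name__=="__main__":
  for sg in itertools.product((1,-1),repeat=4):
    best=None
    for o1 in np.arange(-3,3.2,1):
      for o7 in np.arange(-3,3.2,1.5):
        f=lambda p:np.concatenate([np.r_[(fk(q,sg,np.r_[p,0,0])[0]-Ro.from_euler("xyz",e).as_matrix()).ravel(),(fk(q,sg,np.r_[p,0,0])[1]-x)*3] for q,x,e in D])
        r=least_squares(f,[o1,o7,.34,.4,.4,.2])
        if best is None or r.cost<best.cost:best=r
    print(sg,round(best.cost,6),best.x.round(3))
E
python3 kin.py
```

```text
(1, 1, 1, 1) 0.592466 [ 0.157 -1.887  1.97  -0.947 -0.139  0.989]
(1, 1, 1, -1) 1.581853 [ 0.132 -2.634  1.989 -0.969 -0.121  0.977]
(1, 1, -1, 1) 2.5205 [-0.596  3.079  1.894 -1.559  0.532 -0.1  ]
(1, 1, -1, -1) 4.86339 [-0.608  2.698  1.891 -1.551  0.535 -0.098]
(1, -1, 1, 1) 3.779734 [ 0.051  5.651  0.624 -0.839 -0.37  -0.223]
(1, -1, 1, -1) 2.191256 [-2.95   2.34  -0.136  0.805  0.385  0.19 ]
(1, -1, -1, 1) 0.834296 [-3.085e+00  2.305e+00 -2.000e-03  6.290e-01  4.570e-01  1.030e-01]
(1, -1, -1, -1) 0.271102 [3.191e+00 1.576e+00 1.000e-03 6.300e-01 4.560e-01 1.080e-01]
(-1, 1, 1, 1) 0.585274 [ 3.414 -1.742  1.84  -0.614 -0.294  1.272]
(-1, 1, 1, -1) 0.987924 [ 3.385 -2.495  1.868 -0.644 -0.273  1.261]
(-1, 1, -1, 1) 2.225863 [ 2.254 -3.476  1.749 -1.261  0.581  0.021]
(-1, 1, -1, -1) 4.252982 [ 2.205  2.221  1.712 -1.2    0.578  0.046]
(-1, -1, 1, 1) 4.112889 [-3.144 -0.873  0.317 -0.406 -0.541 -0.004]
(-1, -1, 1, -1) 2.284148 [ 0.119  2.255  0.18   0.353  0.569 -0.045]
(-1, -1, -1, 1) 1.161285 [-0.022  2.253  0.309  0.516  0.46   0.322]
(-1, -1, -1, -1) 0.000537 [-0.03   1.543  0.313  0.517  0.459  0.327]
```

```bash
cat >> kin.py <<'E'
SG=(-1,-1,-1,-1)
P=np.array([0,np.pi/2,.313,.517,.459,.327,0,0])
LO=np.array([-2.88,-.31,-1.54,.2,-1.41,.19,-2.57]);HI=np.array([2.88,2.03,1.56,2.42,4.55,2.02,2.57])
def err(q,R,x):
    r,y=fk(q,SG,P);return np.r_[x-y,Ro.from_matrix(R@r.T).as_rotvec()]
def jac(q):
    r,y=fk(q,SG,P);J=np.zeros((6,7))
    for i in range(7):
        e=np.zeros(7);e[i]=1e-5;r2,y2=fk(q+e,SG,P);J[:,i]=np.r_[y2-y,Ro.from_matrix(r2@r.T).as_rotvec()]/1e-5
    return J
def step(q,R,x,n=30,bias=None,k=.0):
    for _ in range(n):
        J=jac(q);Jp=np.linalg.pinv(J,rcond=1e-3);dq=Jp@err(q,R,x)
        if bias is not None: dq+=(np.eye(7)-Jp@J)@(k*(bias-q))
        q=q+np.clip(dq,-.1,.1);
    return q
E
python3 - <<'E'
from kin import *
f=lambda p:np.concatenate([np.r_[(fk(q,SG,p)[0]-Ro.from_euler("xyz",e).as_matrix()).ravel(),(fk(q,SG,p)[1]-x)*3] for q,x,e in D])
r=least_squares(f,P);print(r.cost,r.x.round(4), [np.abs(fk(q,SG,P)[1]-x).max().round(4) for q,x,e in D])
q0=np.array(D[0][0])
# min-norm path start->A->pre->lower
R0=Ro.from_euler("xyz",D[0][2]).as_matrix();R=Rtool(YR,25)
def path(q,xs,Ra,Rb,xe,bias=None,k=0,n=20):
    for s in np.linspace(0,1,n+1)[1:]:
        Rs=Ra@Ro.from_rotvec(s*Ro.from_matrix(Ra.T@Rb).as_rotvec()).as_matrix();q=step(q,Rs,xs+s*(xe-xs),3,bias,k)
    return q
x0,x1,x2=map(np.array,([.2139,-.6131,.2446],[.3204,-.4352,.27],[.4641,.0995,.2153]))
mid=(LO+HI)/2
for nm,b,k in(("min",None,0),("home",q0,.1),("mid",mid,.1)):
    q=path(q0,x0,R0,R,x1,b,k);print(nm,q.round(3));q=path(q,x1,R,R,x2,b,k);print("   ",q.round(3))
E
```

```text
0.0004787693823612946 [-3.1600e-02  1.5408e+00  3.2150e-01  5.2260e-01  4.6170e-01  3.3290e-01
  1.0000e-04  8.9000e-03] [np.float64(0.0203), np.float64(0.0119), np.float64(0.0166)]
min [ 1.723  0.265 -0.629  1.927 -0.34   0.915 -0.053]
    [ 1.488 -0.331 -1.504  2.326 -0.824  0.526 -0.793]
home [ 1.688  0.259 -0.586  1.927 -0.356  0.919 -0.039]
    [ 1.056  0.021 -1.292  2.327  0.063  0.366 -1.588]
mid [ 1.     0.227  0.222  1.927 -0.58   1.003  0.164]
    [-0.106  0.011 -0.11   2.326  0.021  0.368 -1.604]
```

The IK matches a minimum-norm differential solution. I'll simulate a detour that ends at the grasp with good joint margins.

```bash
sed -i 's/^P=.*/P=np.array([-.0316,1.5408,.3215,.5226,.4617,.3329,.0001,.0089])/' kin.py
cat > plan.py <<'E'
from kin import *
import sys
from multiprocessing import Pool
RG=Rtool(YR,25);C=np.array([.515,.112,.114]);G=C-RG[:,2]*.008
def marg(q): return np.minimum(q-LO,HI-q)
def run(q,wps):
    """wps list of (x,R); returns q list, min margin"""
    R,x=fk(q,SG,P);mm=[];qs=[]
    for xe,Re in wps:
        L=np.linalg.norm(xe-x);w=Ro.from_matrix(R.T@Re).as_rotvec();n=int(max(np.ceil(L/.03),np.ceil(np.linalg.norm(w)/.1),1))
        for s in np.linspace(0,1,n+1)[1:]:
            Rs=R@Ro.from_rotvec(s*w).as_matrix()
            for _ in range(2): q=q+np.linalg.pinv(jac(q),rcond=1e-2)@err(q,Rs,x+s*(xe-x))
            m=marg(q).min();mm.append(m)
            if m<-.02 or not np.isfinite(m): return None
        if np.abs(err(q,Re,xe)).max()>.01:return None
        x,R=xe,Re;qs.append(q)
    return qs,min(mm)
def W(r,az,z,lean,yaw):return (np.array([r*np.cos(az),r*np.sin(az),z]),Rtool(yaw,lean))
H2=np.array([.501,-.180,.06])
def tail():
    up=G+RG[:,0]*.05+np.array([0,0,.01])
    Rl=Rtool(YR,25,12);Rr=Rtool(YR,25,-12);N=C+RG[:,2]*.086
    tp=lambda Rt:N-Rt[:,2]*.094
    return [(up,RG),(G,RG),(tp(Rl),Rl),(tp(Rr),Rr),(G,RG),(G-RG[:,2]*.03,RG),(G+[-.0,0,.16],RG),(H2+[0,0,.15],Rtool(.19,0)),(H2+[0,0,.044],Rtool(.19,0))]
q_now=np.array([1.44,-.306,-1.534,2.383,-.847,.436,-.813])
def trial(seed):
    rng=np.random.default_rng(seed);n=rng.integers(1,4);w=[]
    for i in range(n):
        w.append((rng.uniform(.5,.85),rng.uniform(-1.3,.9),rng.uniform(.3,.5),rng.uniform(-30,30),rng.uniform(-1.2,1.2)))
    try: o=run(q_now,[W(*a) for a in w]+tail())
    except Exception: return None
    if o is None:return None
    qs,m=o;mt=min(marg(q).min() for q in qs[n:])
    return mt,w,[q.round(2) for q in qs[n:]]
if __name__=="__main__":
    with Pool() as p: res=[r for r in p.imap_unordered(trial,range(int(sys.argv[1])),chunksize=8) if r]
    res.sort(key=lambda r:-r[0]);print(len(res))
    for r in res[:4]: print(round(r[0],3),np.round(r[1],2).tolist());print(r[2][1],r[2][5],r[2][-1])
E
nproc; OMP_NUM_THREADS=1 timeout 500 python3 plan.py 800
```

```text
4
0
```

```bash
cat > t.py <<'E'
from plan import *
names="up G L R G draw lift above in".split()
# feasibility of each pose: maximize margin over nullspace via least squares
for nm,(x,R) in zip(names,tail()):
    best=(-9,None)
    rng=np.random.default_rng(0)
    for t in range(40):
        q0=rng.uniform(LO,HI)
        r=least_squares(lambda q:np.r_[err(q,R,x)*50,.02*(q-(LO+HI)/2)/(HI-LO)],q0,bounds=(LO,HI),max_nfev=60)
        if np.abs(err(r.x,R,x)).max()<.002:
            m=marg(r.x).min()
            if m>best[0]:best=(m,r.x.round(2))
    print(nm,best,fk(np.array(best[1]),SG,P)[1] if best[1] is not None else "")
E
OMP_NUM_THREADS=1 python3 t.py
python3 - <<'E'
from plan import *
print(fk(q_now,SG,P), D[2][1])
E
```

```text
up (np.float64(0.22874040360430853), array([-1.03,  0.44,  0.94,  2.18, -1.04,  0.42, -0.67])) [0.55795421 0.1232559  0.15345847]
G (np.float64(0.11235700255714126), array([-0.95,  0.4 ,  0.82,  2.3 , -1.23,  0.3 , -0.45])) [0.51393514 0.11003452 0.12213884]
L (np.float64(0.14662882810006117), array([-1.45,  0.72,  1.26,  2.27, -1.21,  0.42, -0.75])) [0.51036724 0.13229162 0.1206703 ]
R (np.float64(0.1396664815606834), array([-0.08,  0.33,  0.07,  2.28, -1.15,  0.35, -0.28])) [0.51597639 0.09042442 0.11824927]
G (np.float64(0.11235700255714126), array([-0.95,  0.4 ,  0.82,  2.3 , -1.23,  0.3 , -0.45])) [0.51393514 0.11003452 0.12213884]
draw (np.float64(0.1078191407260034), array([-1.15,  0.37,  1.04,  2.31, -1.1 ,  0.37, -0.58])) [0.50018607 0.11193824 0.14994461]
lift (np.float64(0.2713260110783047), array([-1.4 ,  0.01,  1.16,  2.15, -0.01,  0.55, -1.61])) [0.51212905 0.10970772 0.28087208]
above (np.float64(0.5436785030722746), array([ 0.95,  0.41, -0.8 ,  1.88,  0.35,  1.  , -1.39])) [ 0.49740389 -0.18241049  0.20984866]
in (np.float64(0.4644987810173167), array([ 0.77,  0.53, -0.59,  1.96,  0.41,  0.78, -1.43])) [ 0.49762341 -0.17646648  0.10318738]
(array([[ 0.88326778,  0.19420569,  0.42675776],
       [ 0.1802728 , -0.98088466,  0.07325988],
       [ 0.43282762,  0.01222472, -0.90139381]]), array([0.44724227, 0.09869616, 0.19782338])) [0.44809893, 0.09684681, 0.19912732]
```

```bash
cat > t2.py <<'E'
from plan import *
from collections import Counter
def go(q,ws):
    for i,w in enumerate(ws):
        o=run(q,[w])
        if o is None:return i
        q=o[0][-1]
    return 99
def tr(seed):
    rng=np.random.default_rng(seed);n=rng.integers(1,4);w=[]
    for i in range(n): w.append((rng.uniform(.5,.85),rng.uniform(-1.3,.9),rng.uniform(.3,.5),rng.uniform(-30,30),rng.uniform(-1.2,1.2)))
    i=go(q_now,[W(*a) for a in w]+tail());return i if i==99 else i-n
with Pool() as p: print(sorted(Counter(p.map(tr,range(200))).items()))
E
OMP_NUM_THREADS=1 python3 t2.py
```

```text
[(np.int64(-3), 62), (np.int64(-2), 66), (np.int64(-1), 54), (np.int64(1), 16), (np.int64(2), 2)]
```

```bash
cat > t3.py <<'E'
from plan import *
import time
def tr(a):
    seed,dl=a
    rng=np.random.default_rng(seed);n=rng.integers(1,5);w=[];q=q_now;
    for i in range(n):
        for _ in range(8):
            c=(rng.uniform(.45,.82),rng.uniform(-1.4,1.2),rng.uniform(.28,.55),rng.uniform(-20,40),rng.uniform(-1.5,1.5))
            o=run(q,[W(*c)])
            if o: q=o[0][-1];w.append(c);break
    best=None;qs=[];mt=9
    for i,t in enumerate(tail()):
        o=run(q,[t])
        if o is None:break
        q=o[0][-1];qs.append(q.round(2));mt=min(mt,o[1])
    else:i=9
    return i,mt,w,qs
if __name__=="__main__":
    with Pool() as p: res=p.map(tr,[(s,0) for s in range(700)],chunksize=5)
    from collections import Counter
    print(sorted(Counter(r[0] for r in res).items()))
    res.sort(key=lambda r:(-r[0],-r[1]))
    for r in res[:4]: print(r[0],round(r[1],3),np.round(r[2],2).tolist());print(r[3])
E
OMP_NUM_THREADS=1 timeout 560 python3 t3.py
```

```text
[(0, 88), (1, 508), (2, 104)]
2 0.004 [[0.74, -1.19, 0.33, 4.58, -0.87]]
[array([ 0.32,  0.36, -0.67,  2.18,  0.81,  0.32, -2.37]), array([ 0.18,  0.32, -0.49,  2.3 ,  0.98,  0.19, -2.57])]
2 0.004 [[0.63, -0.95, 0.38, 31.17, -0.46], [0.79, -0.23, 0.37, 1.93, -0.85]]
[array([ 0.32,  0.36, -0.67,  2.18,  0.81,  0.32, -2.37]), array([ 0.18,  0.32, -0.49,  2.3 ,  0.98,  0.19, -2.57])]
2 0.004 [[0.53, -1.14, 0.36, -8.7, 0.71], [0.58, -0.83, 0.35, 17.1, -0.92]]
[array([ 0.32,  0.36, -0.67,  2.18,  0.81,  0.32, -2.37]), array([ 0.18,  0.32, -0.49,  2.3 ,  0.98,  0.19, -2.57])]
2 0.003 [[0.7, -0.97, 0.39, -3.32, 1.37], [0.56, 0.06, 0.39, -11.68, -0.35], [0.72, 0.35, 0.5, -11.06, 1.42]]
[array([ 0.32,  0.35, -0.67,  2.18,  0.81,  0.32, -2.37]), array([ 0.18,  0.32, -0.49,  2.3 ,  0.98,  0.19, -2.56])]
```

```bash
cat > plan2.py <<'E'
from plan import *
def K(skew,flip): return Ro.from_euler("y",-np.radians(skew)).as_matrix()@rz(np.pi*flip)
# check: Rtool(yaw,25)@K(skew) == Rtool(yaw,25-skew)
def tail2(skew,flip,dx=0):
    k=K(skew,flip);tl=[]
    N=C+RG[:,2]*.086
    pose=lambda R,p:(p,R@k)
    up=G+np.array([.03*np.cos(YR),.03*np.sin(YR),.09])
    Rl=Rtool(YR,25,11);Rr=Rtool(YR,25,-11)
    return [pose(RG,up),pose(RG,G),pose(Rl,N-Rl[:,2]*.094),pose(Rr,N-Rr[:,2]*.094),pose(RG,G),pose(RG,G-RG[:,2]*.03),pose(RG,G+[0,0,.14]),pose(Rtool(.19,0),H2+[0,0,.18]),pose(Rtool(.19,0),H2+[0,0,.044])]
def tr(a):
    seed,skew,flip=a
    rng=np.random.default_rng(seed);n=rng.integers(0,4);w=[];q=q_now
    for i in range(n):
        for _ in range(8):
            c=(rng.uniform(.45,.82),rng.uniform(-1.4,1.2),rng.uniform(.28,.55),rng.uniform(-20,40),rng.uniform(-1.5,1.5))
            o=run(q,[W(*c)])
            if o: q=o[0][-1];w.append(c);break
    if flip: # turn via two 90deg steps about tool z to fix direction
        R,x=fk(q,SG,P)
        sgn=rng.choice([1,-1])
        o=run(q,[(x,R@rz(-sgn*np.pi/2)),(x,R@rz(-sgn*np.pi*.99))])
        if o is None:return -1,0,w,[],a
        q=o[0][-1];w.append(("flip",-sgn))
    qs=[];mt=9
    for i,t in enumerate(tail2(skew,flip)):
        o=run(q,[t])
        if o is None:break
        q=o[0][-1];qs.append(q.round(2));mt=min(mt,o[1])
    else:i=9
    return i,mt,w,qs,a
if __name__=="__main__":
    print(np.abs(RG@K(10,0)-Rtool(YR,15)).max())
    js=[(s,sk,fl) for fl in(0,1) for sk in(0,8,15,25) for s in range(60)]
    with Pool() as p: res=p.map(tr,js,chunksize=4)
    for fl in(0,1):
        for sk in(0,8,15,25):
            rs=sorted([r for r in res if r[4][1:]==(sk,fl)],key=lambda r:(-r[0],-r[1]))
            print(fl,sk,[r[0] for r in rs[:5]]);r=rs[0];print("  ",round(r[1],3),[np.round(x,2).tolist() if x[0]!="flip" else x for x in r[2]],*[q.tolist() for q in r[3]],sep="\n   ")
E
OMP_NUM_THREADS=1 timeout 560 python3 plan2.py
```

```text
5.551115123125783e-17
0 0 [2, 2, 2, 2, 2]
  
   -0.003
   [[0.45, -0.62, 0.52, -0.68, 1.01]]
   [0.53, 0.24, -0.88, 2.17, 0.53, 0.43, -2.1]
   [0.16, 0.32, -0.47, 2.3, 0.96, 0.19, -2.54]
0 8 [9, 9, 9, 9, 9]
  
   0.121
   [[0.61, -0.33, 0.45, 22.82, 0.36], [0.48, 0.58, 0.4, 26.63, 0.12]]
   [0.16, 0.23, -0.46, 2.06, 0.21, 0.59, -1.81]
   [0.06, 0.33, -0.36, 2.2, 0.37, 0.35, -1.96]
   [-0.37, 0.35, -0.07, 2.18, 0.65, 0.45, -2.43]
   [0.5, 0.42, -0.67, 2.18, 0.07, 0.36, -1.47]
   [0.0, 0.33, -0.29, 2.2, 0.3, 0.35, -1.9]
   [0.06, 0.26, -0.35, 2.21, 0.25, 0.4, -1.85]
   [0.15, 0.1, -0.42, 2.07, 0.08, 0.69, -1.69]
   [0.45, 0.36, -0.22, 1.75, 0.15, 1.17, -1.21]
   [0.42, 0.53, -0.19, 1.86, 0.21, 0.9, -1.27]
0 15 [9, 9, 9, 9, 9]
  
   0.242
   [[0.69, -0.79, 0.54, 32.41, 0.13], [0.64, -0.2, 0.33, 34.41, 1.39]]
   [0.2, 0.29, -0.54, 1.96, 0.23, 0.76, -1.82]
   [0.14, 0.39, -0.46, 2.1, 0.35, 0.54, -1.94]
   [-0.18, 0.39, -0.29, 2.08, 0.57, 0.63, -2.33]
   [0.45, 0.45, -0.65, 2.09, 0.12, 0.54, -1.53]
   [0.11, 0.38, -0.42, 2.1, 0.32, 0.54, -1.91]
   [0.15, 0.31, -0.46, 2.11, 0.27, 0.59, -1.8
[... 2257 characters left out ...]
.97, 0.52, 0.95, 1.05]
   [0.98, 0.67, -1.11, 1.67, 0.62, 1.47, 1.49]
   [0.91, 0.82, -0.99, 1.77, 0.76, 1.27, 1.38]
1 25 [9, 9, 9, 9, 0]
  
   0.279
   [[0.72, -0.67, 0.3, 38.19, 0.19], [0.69, 0.1, 0.41, -12.66, -0.56], [0.59, 0.03, 0.44, 12.97, -0.34], ('flip', np.int64(-1))]
   [0.59, 0.63, -1.18, 1.82, 0.64, 1.14, 0.96]
   [0.55, 0.69, -1.08, 1.97, 0.76, 0.96, 0.86]
   [0.33, 0.65, -0.96, 1.95, 0.82, 1.04, 0.62]
   [0.72, 0.78, -1.17, 1.95, 0.68, 0.93, 1.11]
   [0.54, 0.68, -1.06, 1.97, 0.74, 0.95, 0.87]
   [0.59, 0.63, -1.12, 1.98, 0.69, 0.98, 0.9]
   [0.69, 0.52, -1.26, 1.84, 0.53, 1.18, 1.03]
   [0.86, 0.76, -1.06, 1.56, 0.65, 1.67, 1.45]
   [0.82, 0.91, -0.96, 1.65, 0.76, 1.48, 1.37]
```

```bash
cat > t4.py <<'E'
from plan2 import *
for sk in(8,10,12):
  for w in ([],[(.6,-.2,.42,15,.2)],[(.6,.2,.42,15,.2)],[(.65,-.3,.4,15,.2),(.62,.2,.38,15,.2)],[(.61,-.33,.45,22,.36),(.48,.58,.4,26,.12)],[(.69,-.79,.54,30,.13),(.64,-.2,.33,30,1.2)],[(.6,-.8,.42,15,.2),(.65,.2,.4,15,.2)]):
    q=q_now;qs=[];mt=9
    for i,t in enumerate([W(*a) for a in w]+tail2(sk,0)):
        o=run(q,[t])
        if o is None:break
        q=o[0][-1];qs.append(q.round(2).tolist());mt=min(mt,min(marg(q)))
    else:i=99
    print(sk,w,i,round(mt,3),qs[len(w)+1:len(w)+4])
E
OMP_NUM_THREADS=1 python3 t4.py
```

```text
8 [] 0 9 []
8 [(0.6, -0.2, 0.42, 15, 0.2)] 0 9 []
8 [(0.6, 0.2, 0.42, 15, 0.2)] 0 9 []
8 [(0.65, -0.3, 0.4, 15, 0.2), (0.62, 0.2, 0.38, 15, 0.2)] 0 9 []
8 [(0.61, -0.33, 0.45, 22, 0.36), (0.48, 0.58, 0.4, 26, 0.12)] 1 0.251 []
8 [(0.69, -0.79, 0.54, 30, 0.13), (0.64, -0.2, 0.33, 30, 1.2)] 99 0.092 [[0.12, 0.34, -0.43, 2.2, 0.44, 0.36, -2.03], [-0.3, 0.35, -0.16, 2.18, 0.71, 0.47, -2.48], [0.54, 0.43, -0.72, 2.18, 0.15, 0.36, -1.54]]
8 [(0.6, -0.8, 0.42, 15, 0.2), (0.65, 0.2, 0.4, 15, 0.2)] 4 0.222 [[0.38, 0.41, -0.75, 2.2, 0.74, 0.44, -2.3]]
10 [] 0 9 []
10 [(0.6, -0.2, 0.42, 15, 0.2)] 0 9 []
10 [(0.6, 0.2, 0.42, 15, 0.2)] 0 9 []
10 [(0.65, -0.3, 0.4, 15, 0.2), (0.62, 0.2, 0.38, 15, 0.2)] 0 9 []
10 [(0.61, -0.33, 0.45, 22, 0.36), (0.48, 0.58, 0.4, 26, 0.12)] 1 0.251 []
10 [(0.69, -0.79, 0.54, 30, 0.13), (0.64, -0.2, 0.33, 30, 1.2)] 99 0.135 [[0.14, 0.35, -0.46, 2.17, 0.42, 0.42, -2.0], [-0.24, 0.36, -0.22, 2.15, 0.67, 0.52, -2.44], [0.52, 0.44, -0.71, 2.15, 0.14, 0.42, -1.54]]
10 [(0.6, -0.8, 0.42, 15, 0.2), (0.65, 0.2, 0.4, 15, 0.2)] 4 0.249 [[0.4, 0.43, -0.78, 2.17, 0.71, 0.49, -2.26]]
12 [] 0 9 []
12 [(0.6, -0.2, 0.42, 15, 0.2)] 0 9 []
12 [(0.6, 0.2, 0.42, 15, 0.2)] 0 9 []
12 [(0.65, -0.3, 0.4, 15, 0.2), (0.62, 0.2, 0.38, 15, 0.2)] 0 9 []
12 [(0.61, -0.33, 0.45, 22, 0.36), (0.48, 0.58, 0.4, 26, 0.12)] 1 0.251 []
12 [(0.69, -0.79, 0.54, 30, 0.13), (0.64, -0.2, 0.33, 30, 1.2)] 99 0.174 [[0.15, 0.37, -0.48, 2.14, 0.4, 0.47, -1.98], [-0.2, 0.37, -0.27, 2.12, 0.64, 0.57, -2.4], [0.5, 0.44, -0.69, 2.13, 0.15, 0.47, -1.55]]
12 [(0.6, -0.8, 0.42, 15, 0.2), (0.65, 0.2, 0.4, 15, 0.2)] 99 -0.008 [[0.41, 0.44, -0.8, 2.14, 0.68, 0.54, -2.23], [0.1, 0.43, -0.63, 2.12, 0.85, 0.66, -2.58], [0.7, 0.55, -0.97, 2.13, 0.5, 0.52, -1.87]]
```

```bash
cat > d.py <<'E'
from plan2 import *
def show(x,R):
    d,r,s=delta(x,R);print("cm",d,"rot",r,"|",s["tcp_pos"].round(4),"q",s["q"].round(3),"F",s["contact_force"].round(1),"w",round(s["gripper_width"],3),"t",round(s["time_s"],2))
E
python3 -c "
from d import *
show(*W(.69,-.79,.54,30,.13))"
```

```text
cm [  7.503  58.242 -34.251] rot [-0.0339  0.0761  0.0628] | [0.4481 0.0968 0.1991] q [ 1.44  -0.306 -1.534  2.383 -0.847  0.436 -0.813] F [-0.4  0.1 -0.1] w 0.654 t 2.38
```

Call:
{"method": "carry_out", "body": {
  "rows": [
    [0.9,7,-4.2,0,0.01,0.01],
    [1.8,14,-8.4,-0.01,0.02,0.02],
    [2.7,21,-12.5,-0.01,0.03,0.03],
    [3.2,25,-14.8,-0.015,0.03,0.03],
    [3.2,25,-14.8,-0.015,0.03,0.03]
  ]
}}

```text
time_s: 2.8
tcp_pos: [0.4592, -0.083, 0.3051]
orientation: [-3.142, -0.478, 0.169]
contact_force: [1.4, 0.4, -0.2]
gripper_width: 0.654
```

```bash
python3 -c "
from d import *
show(*W(.69,-.79,.54,30,.13))"
```

```text
cm [  7.063  40.578 -22.799] rot [-0.0185  0.0454  0.0338] | [ 0.4592 -0.083   0.3051] q [ 1.32  -0.242 -0.897  2.24  -0.676  0.745 -0.568] F [ 1.4  0.4 -0.2] w 0.654 t 2.8
```

Call:
{"method": "carry_out", "body": {
  "rows": [
    [7,40,-22.5,-0.02,0.045,0.034],
    [7,40,-22.5,-0.02,0.045,0.034],
    [7,40,-22.5,-0.02,0.045,0.034],
    [7,40,-22.5,-0.02,0.045,0.034],
    [7,40,-22.5,-0.02,0.045,0.034]
  ]
}}

```text
time_s: 3.22
tcp_pos: [0.4707, -0.2642, 0.409]
orientation: [3.14, -0.523, 0.128]
contact_force: [1.7, 1.1, 1.1]
gripper_width: 0.656
```

```bash
python3 -c "
from d import *
show(*W(.69,-.79,.54,30,.13))"
```

```text
cm [  5.326  22.622 -12.015] rot [ 0.0025  0.0007 -0.0018] | [ 0.4707 -0.2642  0.409 ] q [ 1.442 -0.063 -0.703  1.93  -0.529  0.966 -0.469] F [1.7 1.1 1.1] w 0.656 t 3.22
```

Call:
{"method": "carry_out", "body": {
  "rows": [
    [5.3,22.5,-12,0,0,0],
    [5.3,22.5,-12,0,0,0],
    [5.3,22.5,-12,0,0,0],
    [5.3,22.5,-12,0,0,0],
    [5.3,22.5,-12,0,0,0]
  ]
}}

```text
time_s: 3.63
tcp_pos: [0.4824, -0.4444, 0.5129]
orientation: [3.141, -0.523, 0.127]
contact_force: [1.0, -0.7, 0.6]
gripper_width: 0.654
```

```bash
cat > t5.py <<'E'
from d import *
from station import status
import sys
q0=status.sense()["q"];sk=float(sys.argv[1]);ws=eval(sys.argv[2])
q=q0;mt=9
for i,t in enumerate([W(*a) for a in ws]+tail2(sk,0)):
    o=run(q,[t])
    if o is None: print("fail",i);break
    q=o[0][-1];mt=min(mt,o[1]);print(i,q.round(2))
print(mt)
show(*([W(*a) for a in ws]+tail2(sk,0))[0])
E
python3 t5.py 12 "[(.64,-.2,.33,30,1.2)]"; python3 t5.py 12 "[]"; python3 t5.py 12 "[(.64,-.2,.36,20,.5)]"
```

```text
0 [ 1.03  0.54 -0.88  1.55 -0.12  1.17 -0.09]
1 [ 0.22  0.27 -0.54  2.    0.24  0.69 -1.83]
2 [ 0.13  0.37 -0.45  2.14  0.38  0.47 -1.96]
3 [-0.22  0.37 -0.24  2.12  0.62  0.56 -2.38]
4 [ 0.48  0.44 -0.67  2.13  0.12  0.46 -1.53]
5 [ 0.09  0.36 -0.4   2.14  0.33  0.46 -1.92]
6 [ 0.14  0.29 -0.45  2.15  0.28  0.51 -1.87]
7 [ 0.23  0.14 -0.52  2.01  0.11  0.78 -1.72]
8 [ 0.51  0.4  -0.33  1.71  0.22  1.25 -1.28]
9 [ 0.47  0.57 -0.29  1.81  0.29  0.99 -1.36]
0.1871590994379524
cm [  6.783 -29.652  25.01 ] rot [ 5.367e-01  9.000e-04 -9.299e-01] | [ 0.4824 -0.4444  0.5129] q [ 1.453  0.228 -0.641  1.442 -0.308  1.224 -0.536] F [ 1.  -0.7  0.6] w 0.654 t 3.63
0 [ 0.48  0.34 -0.88  2.    0.43  0.73 -2.  ]
1 [ 0.36  0.42 -0.73  2.14  0.62  0.52 -2.18]
2 [ 0.03  0.41 -0.55  2.12  0.8   0.64 -2.54]
3 [ 0.66  0.52 -0.91  2.13  0.42  0.5  -1.8 ]
4 [ 0.31  0.41 -0.67  2.14  0.57  0.51 -2.13]
5 [ 0.38  0.34 -0.74  2.15  0.49  0.55 -2.07]
6 [ 0.56  0.19 -0.9   2.01  0.23  0.8  -1.83]
7 [ 0.78  0.47 -0.71  1.71  0.38  1.3  -1.43]
8 [ 0.72  0.64 -0.63  1.81  0.51  1.06 -1.54]
0.02975714659390194
cm [ -3.878 -54.992  32.562] rot [ 0.0276 -0.2957 -0.0693] | [ 0.4824 -0.4444  0.5129] q [ 1.453  0.228 -0.641  1.442 -0.308  1.224 -0.536] F [ 1.  -0.7  0.6] w 0.654 t 3.63
0 [ 0.93  0.31 -0.8   1.66 -0.01  0.99 -0.88]
1 [ 0.33  0.29 -0.69  2.    0.31  0.7  -1.9 ]
2 [ 0.23  0.39 -0.57  2.14  0.48  0.48 -2.06]
3 [-0.11  0.39 -0.37  2.12  0.7   0.59 -2.45]
4 [ 0.56  0.47 -0.78  2.13  0.25  0.47 -1.64]
5 [ 0.19  0.37 -0.51  2.14  0.43  0.47 -2.01]
6 [ 0.24  0.31 -0.57  2.15  0.36  0.52 -1.95]
7 [ 0.37  0.15 -0.68  2.01  0.15  0.79 -1.76]
8 [ 0.62  0.43 -0.49  1.71  0.28  1.27 -1.34]
9 [ 0.58  0.6  -0.43  1.81  0.38  1.02 -1.43]
0.11796521899390289
cm [  8.281 -29.651  22.411] rot [ 0.1583 -0.1716 -0.339 ] | [ 0.4824 -0.4444  0.5129] q [ 1.453  0.228 -0.641  1.442 -0.308  1.224 -0.536] F [ 1.  -0.7  0.6] w 0.654 t 3.63
```

Call:
{"method": "carry_out", "body": {
  "rows": [
    [0.8,-3,2.2,0.016,-0.017,-0.034],
    [1.6,-6,4.5,0.032,-0.034,-0.068],
    [2.5,-9,6.7,0.048,-0.051,-0.1],
    [3.3,-12,9,0.064,-0.068,-0.136],
    [4.1,-15,11.2,0.08,-0.085,-0.17]
  ]
}}

```text
time_s: 4.05
tcp_pos: [0.555, -0.2804, 0.4348]
orientation: [3.133, -0.436, 0.321]
contact_force: [1.2, -0.3, -0.2]
gripper_width: 0.654
```

```bash
python3 t5.py 12 "[(.64,-.2,.36,20,.5)]"
```

```text
0 [ 0.94  0.31 -0.8   1.66 -0.    0.99 -0.88]
1 [ 0.34  0.29 -0.69  2.    0.32  0.7  -1.9 ]
2 [ 0.24  0.39 -0.58  2.14  0.48  0.48 -2.06]
3 [-0.11  0.39 -0.38  2.12  0.7   0.59 -2.45]
4 [ 0.56  0.47 -0.78  2.13  0.25  0.47 -1.64]
5 [ 0.19  0.38 -0.52  2.14  0.43  0.47 -2.01]
6 [ 0.25  0.31 -0.58  2.15  0.36  0.52 -1.95]
7 [ 0.37  0.15 -0.68  2.01  0.16  0.79 -1.76]
8 [ 0.62  0.43 -0.49  1.71  0.29  1.27 -1.34]
9 [ 0.58  0.6  -0.44  1.81  0.38  1.02 -1.43]
0.11640756569016997
cm [  7.422 -12.37   11.612] rot [ 0.0775 -0.0864 -0.1663] | [ 0.555  -0.2804  0.4348] q [ 1.257  0.189 -0.748  1.634 -0.217  1.079 -0.639] F [ 1.2 -0.3 -0.2] w 0.654 t 4.05
```

Prediction and arm agree. Continuing.

Call:
{"method": "carry_out", "body": {
  "rows": [
    [1.5,-2.5,2.3,0.016,-0.017,-0.033],
    [3,-5,4.6,0.031,-0.034,-0.066],
    [4.5,-7.5,7,0.046,-0.05,-0.1],
    [6,-10,9.3,0.062,-0.07,-0.133],
    [7.4,-12.4,11.6,0.078,-0.086,-0.166]
  ]
}}

```text
time_s: 4.47
tcp_pos: [0.6274, -0.1267, 0.3604]
orientation: [3.141, -0.35, 0.5]
contact_force: [0.6, -0.1, 0.7]
gripper_width: 0.652
```

```bash
python3 t5.py 12 "[]"
```

```text
0 [ 0.34  0.29 -0.69  2.    0.32  0.7  -1.9 ]
1 [ 0.24  0.39 -0.58  2.14  0.49  0.49 -2.06]
2 [-0.1   0.39 -0.38  2.12  0.71  0.59 -2.46]
3 [ 0.57  0.47 -0.78  2.13  0.25  0.48 -1.65]
4 [ 0.19  0.38 -0.52  2.14  0.44  0.48 -2.02]
5 [ 0.25  0.31 -0.58  2.15  0.37  0.53 -1.96]
6 [ 0.38  0.15 -0.69  2.01  0.16  0.79 -1.76]
7 [ 0.63  0.43 -0.5   1.71  0.29  1.27 -1.34]
8 [ 0.58  0.6  -0.44  1.81  0.39  1.02 -1.44]
0.11392799673917198
cm [ -1.236 -25.557  15.427] rot [-0.0851 -0.1219  0.2872] | [ 0.6274 -0.1267  0.3604] q [ 0.942  0.308 -0.808  1.667  0.002  0.983 -0.884] F [ 0.6 -0.1  0.7] w 0.652 t 4.47
```

Call:
{"method": "carry_out", "body": {
  "rows": [
    [-0.1,-3.2,1.9,-0.01,-0.015,0.036],
    [-0.3,-6.4,3.8,-0.021,-0.03,0.072],
    [-0.5,-9.6,5.8,-0.032,-0.046,0.108],
    [-0.6,-12.8,7.7,-0.042,-0.061,0.144],
    [-0.8,-16,9.6,-0.053,-0.076,0.18]
  ]
}}

```text
time_s: 4.88
tcp_pos: [0.5721, 0.0258, 0.2675]
orientation: [-3.136, -0.274, 0.308]
contact_force: [0.8, -0.6, 0.0]
gripper_width: 0.652
```

```bash
python3 t5.py 12 "[]"|tail -2
```

```text
0.10680451223608367
cm [-1.695 -9.632  5.411] rot [-0.0316 -0.0465  0.1037] | [0.5721 0.0258 0.2675] q [ 0.64   0.235 -0.78   1.938  0.151  0.771 -1.46 ] F [ 0.8 -0.6  0. ] w 0.652 t 4.88
```

Call:
{"method": "carry_out", "body": {
  "rows": [
    [-0.5,-3,1.7,-0.01,-0.015,0.034],
    [-1.1,-6,3.4,-0.021,-0.03,0.068],
    [-1.7,-9.6,5.4,-0.032,-0.046,0.104],
    [-1.7,-9.6,5.4,-0.032,-0.046,0.104],
    [-1.7,-9.6,5.4,-0.032,-0.046,0.104]
  ]
}}

```text
time_s: 5.3
tcp_pos: [0.5396, 0.1201, 0.211]
orientation: [-3.141, -0.225, 0.211]
contact_force: [0.1, -0.1, 0.3]
gripper_width: 0.656
```

```bash
python3 t5.py 12 "[]"|tail -2;python3 snap.py c 145,235,305,345 160,100,340,285; python3 -c "
from d import *
show(*tail2(12,0)[1]);from station import status;print(status.sense()['orientation'])"
```

```text
0.10201577717309451
cm [ 0.096  0.302 -0.007] rot [-0.0033  0.0017  0.0097] | [0.5396 0.1201 0.211 ] q [ 0.356  0.286 -0.727  2.012  0.331  0.713 -1.918] F [ 0.1 -0.1  0.3] w 0.656 t 5.3
cm [-4.999 -0.166  8.171] rot [-0.0005 -0.0005  0.0029] | [0.5417 0.1158 0.2121] q [ 0.362  0.285 -0.725  2.01   0.331  0.713 -1.917] F [ 0.6 -0.7  0.6] w 0.655 t 5.4
[ 3.14140761 -0.22743517  0.20362646]
```

View pics/side_c.png

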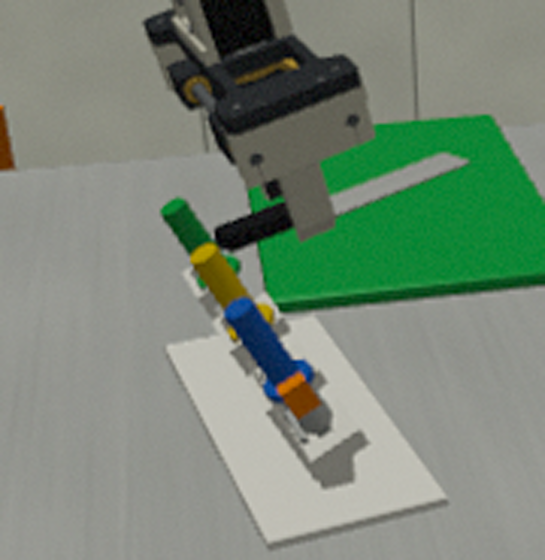

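View pics/top_c.png

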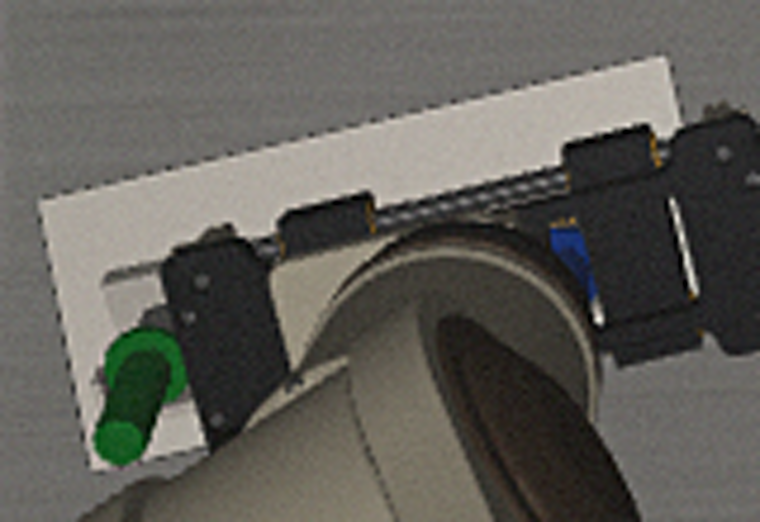

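The blue handle at (245,335) in the side crop is just below the fingers. If the gripper rotated with the rock, its wide body would come down on the yellow handle. So I'll keep the gripper level and push the handle sideways between loosely open fingers.

```bash
python3 -c "
from d import *
show(G-RG[:,2]*.004,RG@K(12,0))"
```

```text
cm [-5.082 -0.167  7.78 ] rot [-0.0005 -0.0005  0.0029] | [0.5417 0.1158 0.2121] q [ 0.362  0.285 -0.725  2.01   0.331  0.713 -1.917] F [ 0.6 -0.7  0.6] w 0.655 t 5.4
```

Call:
{"method": "carry_out", "body": {
  "rows": [
    [-1.2,-0.1,1.8,0,0,0.003],
    [-2.4,-0.1,3.6,0,0,0.003],
    [-3.6,-0.2,5.5,0,0,0.003],
    [-5,-0.2,7.2,0,0,0.003],
    [-5.1,-0.2,7.8,0,0,0.003]
  ]
}}

```text
time_s: 5.82
tcp_pos: [0.5069, 0.108, 0.1221]
orientation: [3.141, -0.222, 0.196]
contact_force: [-0.0, -0.7, -0.7]
gripper_width: 0.648
```

```bash
python3 snap.py e 145,235,305,345 190,140,300,265; python3 -c "
from d import *
show(G-RG[:,2]*.004,RG@K(12,0))"
```

```text
cm [ 0.084 -0.131 -0.062] rot [ 0.0005  0.001  -0.0035] | [0.5096 0.1096 0.1241] q [ 0.266  0.368 -0.623  2.152  0.496  0.509 -2.088] F [-0.2  0.4  0.7] w 0.652 t 5.92
```

View pics/side_e.png

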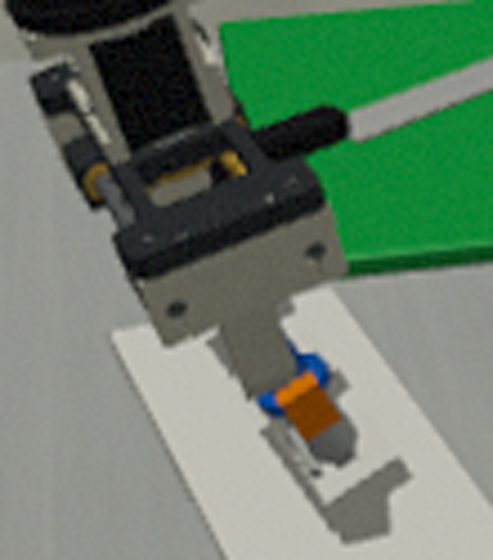

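View pics/top_e.png

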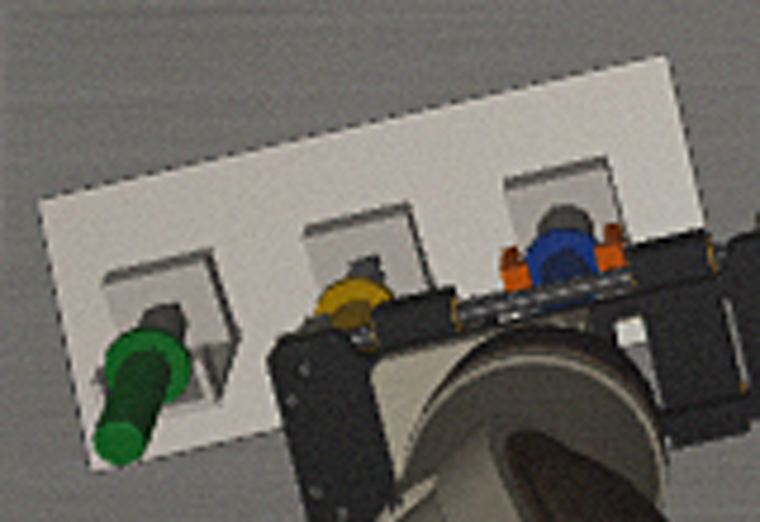

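The fingers straddle the handle: in the side crop the finger tip is at (265,390), above the orange jaw at (300,390). I'll narrow them to about 2.8 cm.

Call:
{"method": "carry_out", "body": {
  "rows": [
    [0.1,-0.1,0,0,0,-0.003],
    [0.1,-0.1,0,0,0,-0.003],
    [0.1,-0.1,0,0,0,-0.003],
    [0.1,-0.1,0,0,0,-0.003],
    [0.1,-0.1,0,0,0,-0.003]
  ],
  "grip": 2.8,
  "grip_force": 10
}}

```text
time_s: 6.33
tcp_pos: [0.5107, 0.1128, 0.1256]
orientation: [3.141, -0.229, 0.203]
contact_force: [-0.0, 0.3, -0.6]
gripper_width: 0.339
```

```bash
cat > m.py <<'E'
from d import *
from station import status
s=status.sense();R0=Ro.from_euler("xyz",s["orientation"]).as_matrix()
E=np.c_[[np.cos(YR),np.sin(YR),0],[-np.sin(YR),np.cos(YR),0],[0,0,1]]
print("rel C in rack axes mm",((s["tcp_pos"]-C)@E*1000).round(1),"F rack",(s["contact_force"]@E).round(1),"w cm",round(s["gripper_width"]*9.18,2))
show(G-RG[:,2]*.004,RG@K(12,0))
E
python3 m.py
```

```text
rel C in rack axes mm [-4.   1.6 11.6] F rack [ 0.1  0.3 -0.6] w cm 3.12
cm [-0.118  0.161  0.044] rot [-0.0003 -0.0018  0.0022] | [0.5107 0.1128 0.1256] q [ 0.262  0.367 -0.625  2.149  0.497  0.51  -2.089] F [-0.   0.3 -0.6] w 0.339 t 6.33
```

Call:
{"method": "carry_out", "body": {
  "rows": [
    [0,-0.3,0,0,0,0],
    [0,-0.6,0,0,0,0],
    [0,-0.9,0,0,0,0],
    [0,-1.2,0,0,0,0],
    [0,-1.2,0,0,0,0]
  ]
}}

```text
time_s: 6.75
tcp_pos: [0.5082, 0.1218, 0.1253]
orientation: [3.137, -0.227, 0.201]
contact_force: [-0.6, -7.3, 7.1]
gripper_width: 0.305
```

```bash
python3 m.py; python3 snap.py f 200,235,305,310 190,140,300,265
```

```text
rel C in rack axes mm [-4.8 10.9 11.3] F rack [-2.1 -7.1  7.1] w cm 2.8
cm [-0.042  1.094  0.042] rot [0.0041 0.0002 0.0006] | [0.5082 0.1218 0.1253] q [ 0.231  0.366 -0.618  2.148  0.508  0.516 -2.123] F [-0.6 -7.3  7.1] w 0.305 t 6.75
```

View pics/top_f.png

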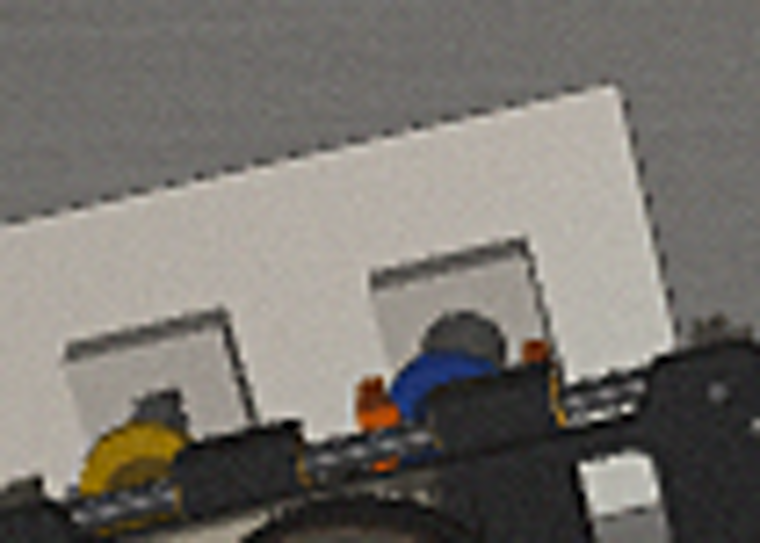

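Call:
{"method": "carry_out", "body": {
  "rows": [
    [0,-0.2,0,0,0,0],
    [0,-0.4,0,0,0,0],
    [0,-0.5,0,0,0,0],
    [0,-0.5,0,0,0,0]
  ]
}}

```text
time_s: 7.18
tcp_pos: [0.5073, 0.1262, 0.1255]
orientation: [3.137, -0.227, 0.201]
contact_force: [-1.8, -9.4, 9.2]
gripper_width: 0.303
```

```bash
python3 m.py; python3 snap.py g 200,235,305,310 190,140,300,265
```

```text
rel C in rack axes mm [-4.8 15.5 11.5] F rack [-3.6 -8.8  9.2] w cm 2.78
cm [-0.045  1.55   0.057] rot [0.0046 0.0002 0.0001] | [0.5073 0.1262 0.1255] q [ 0.219  0.366 -0.616  2.148  0.511  0.518 -2.137] F [-1.8 -9.4  9.2] w 0.303 t 7.18
```

View pics/top_g.png

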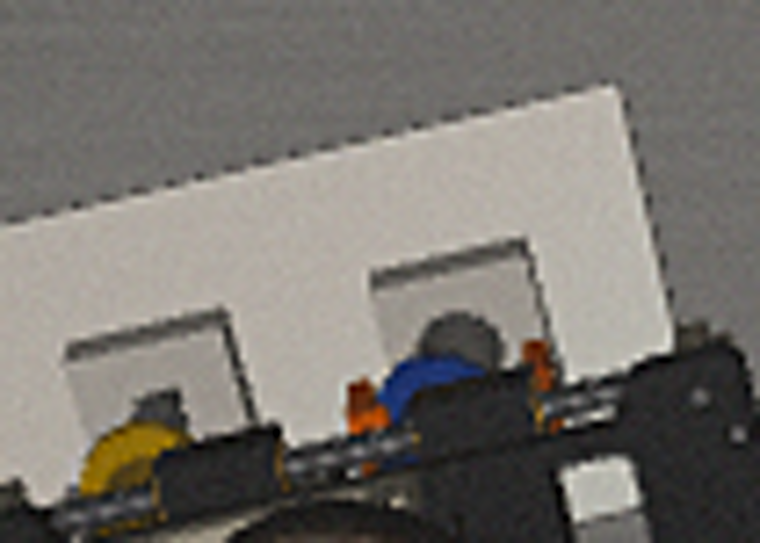

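View pics/side_g.png

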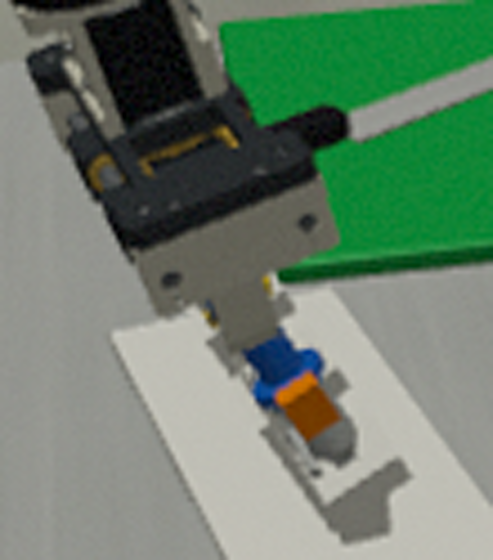

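The +y jaw is moving: x went from 378 to 360 in the top crop, with a steady 9 N. I'll push on to the stop.

Call:
{"method": "carry_out", "body": {
  "rows": [
    [0,-0.15,0,0,0,0],
    [0,-0.3,0,0,0,0],
    [0,-0.4,0,0,0,0],
    [0,-0.4,0,0,0,0]
  ]
}}

```text
time_s: 7.62
tcp_pos: [0.5068, 0.128, 0.1255]
orientation: [3.134, -0.226, 0.199]
contact_force: [-0.5, -13.0, 10.9]
gripper_width: 0.308
```

```bash
python3 m.py
```

```text
rel C in rack axes mm [-4.8 17.3 11.5] F rack [ -3.1 -12.6  10.9] w cm 2.82
cm [-0.036  1.733  0.066] rot [ 0.0075  0.0009 -0.0014] | [0.5068 0.128  0.1255] q [ 0.21   0.366 -0.613  2.147  0.515  0.52  -2.148] F [ -0.5 -13.   10.9] w 0.308 t 7.62
```

Call:
{"method": "carry_out", "body": {
  "rows": [
    [0,-0.15,0,0,0,0],
    [0,-0.3,0,0,0,0],
    [0,-0.4,0,0,0,0],
    [0,-0.4,0,0,0,0]
  ]
}}

```text
time_s: 7.95
tcp_pos: [0.5066, 0.1291, 0.1255]
orientation: [3.131, -0.225, 0.197]
contact_force: [0.1, -19.4, 11.6]
gripper_width: 0.307
```

```bash
python3 m.py; python3 snap.py i 200,235,305,310 190,140,300,265
```

```text
rel C in rack axes mm [-4.9 18.4 11.5] F rack [ -3.8 -19.1  11.6] w cm 2.82
cm [-0.028  1.843  0.076] rot [ 0.0112  0.0016 -0.0036] | [0.5066 0.1291 0.1255] q [ 0.201  0.365 -0.609  2.146  0.519  0.523 -2.159] F [  0.1 -19.4  11.6] w 0.307 t 7.95
```

View pics/top_i.png

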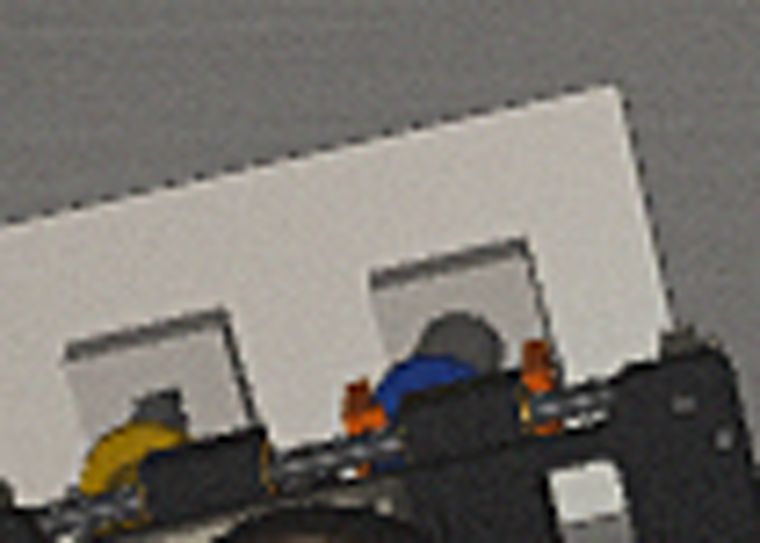

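View pics/side_i.png

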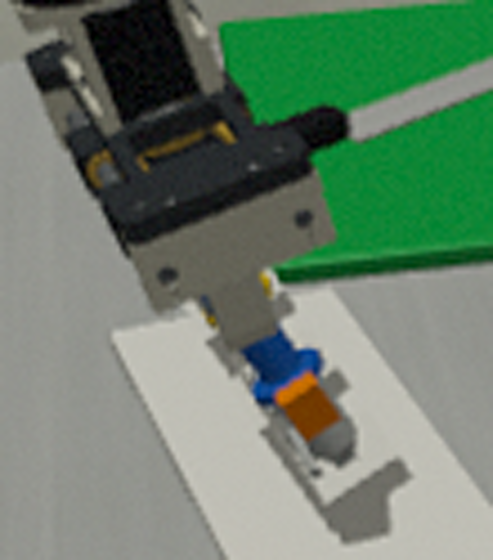

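The force rises steeply with no more travel, so jaw_left is at its stop. Now the other side.

Call:
{"method": "carry_out", "body": {
  "rows": [
    [0,0.8,0,0,0,0],
    [0,1.6,0,0,0,0],
    [0,2.4,0,0,0,0],
    [0,3,0,0,0,0],
    [0,3.4,0,0,0,0]
  ]
}}

```text
time_s: 8.47
tcp_pos: [0.5118, 0.1045, 0.1248]
orientation: [-3.14, -0.228, 0.204]
contact_force: [-3.6, 6.8, 5.8]
gripper_width: 0.302
```

```bash
python3 m.py
```

```text
rel C in rack axes mm [-4.7 -6.7 10.8] F rack [-2.2  7.4  5.8] w cm 2.77
cm [-0.036 -0.669 -0.013] rot [-0.0021 -0.0006  0.0028] | [0.5118 0.1045 0.1248] q [ 0.285  0.369 -0.629  2.15   0.49   0.508 -2.063] F [-3.6  6.8  5.8] w 0.302 t 8.47
```

Call:
{"method": "carry_out", "body": {
  "rows": [
    [0,0.2,0,0,0,0],
    [0,0.4,0,0,0,0],
    [0,0.6,0,0,0,0],
    [0,0.6,0,0,0,0]
  ]
}}

```text
time_s: 8.8
tcp_pos: [0.5128, 0.1018, 0.1254]
orientation: [-3.138, -0.229, 0.207]
contact_force: [-4.5, 7.2, 5.3]
gripper_width: 0.306
```

```bash
python3 m.py
```

```text
rel C in rack axes mm [-4.2 -9.5 11.4] F rack [-2.9  7.9  5.3] w cm 2.81
cm [-0.088 -0.95   0.034] rot [-0.005  -0.0021  0.0058] | [0.5128 0.1018 0.1254] q [ 0.298  0.369 -0.634  2.15   0.485  0.506 -2.047] F [-4.5  7.2  5.3] w 0.306 t 8.8
```

Call:
{"method": "carry_out", "body": {
  "rows": [
    [0,0.2,0,0,0,0],
    [0,0.4,0,0,0,0],
    [0,0.6,0,0,0,0],
    [0,0.6,0,0,0,0]
  ]
}}

```text
time_s: 9.13
tcp_pos: [0.514, 0.0961, 0.1255]
orientation: [-3.138, -0.229, 0.207]
contact_force: [-5.1, 7.1, 7.9]
gripper_width: 0.305
```

```bash
python3 m.py
```

```text
rel C in rack axes mm [ -4.1 -15.4  11.5] F rack [-3.6  8.   7.9] w cm 2.8
cm [-0.099 -1.538  0.051] rot [-0.0049 -0.0023  0.0061] | [0.514  0.0961 0.1255] q [ 0.313  0.369 -0.636  2.149  0.481  0.505 -2.03 ] F [-5.1  7.1  7.9] w 0.305 t 9.13
```

Call:
{"method": "carry_out", "body": {
  "rows": [
    [0,0.2,0,0,0,0],
    [0,0.4,0,0,0,0],
    [0,0.6,0,0,0,0],
    [0,0.6,0,0,0,0]
  ]
}}

```text
time_s: 9.47
tcp_pos: [0.5149, 0.0942, 0.1259]
orientation: [-3.134, -0.231, 0.21]
contact_force: [-8.4, 13.9, 9.5]
gripper_width: 0.307
```

```bash
python3 m.py; python3 snap.py j 200,235,305,310 190,140,300,265
```

```text
rel C in rack axes mm [ -3.6 -17.5  11.9] F rack [-5.5 15.3  9.5] w cm 2.81
cm [-0.149 -1.748  0.086] rot [-0.0093 -0.0041  0.0093] | [0.5149 0.0942 0.1259] q [ 0.326  0.37  -0.642  2.149  0.475  0.503 -2.014] F [-8.4 13.9  9.5] w 0.307 t 9.47
```

View pics/top_j.png

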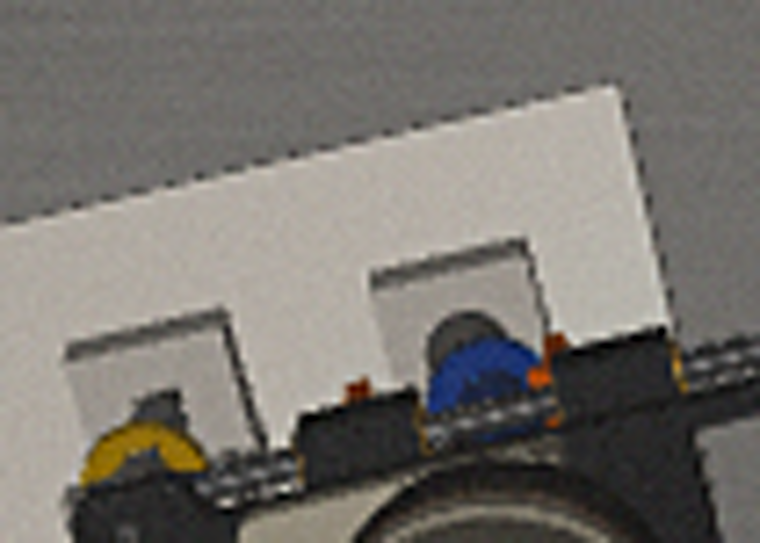

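View pics/side_j.png

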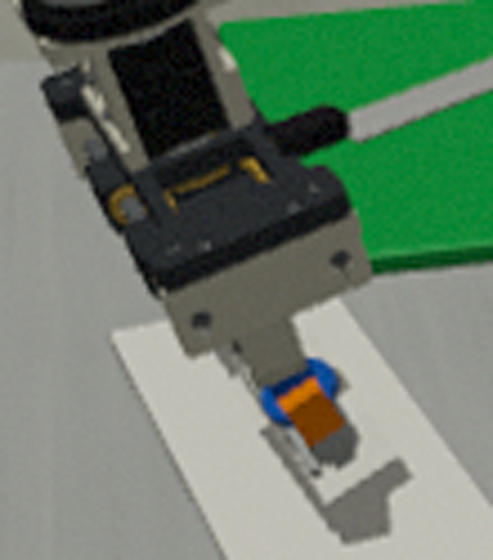

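Call:
{"method": "carry_out", "body": {
  "rows": [
    [0,0.2,0,0,0,0],
    [0,0.4,0,0,0,0],
    [0,0.4,0,0,0,0]
  ]
}}

```text
time_s: 9.82
tcp_pos: [0.5156, 0.0915, 0.126]
orientation: [-3.133, -0.231, 0.211]
contact_force: [-8.6, 18.2, 10.8]
gripper_width: 0.359
```

```bash
python3 m.py
```

```text
rel C in rack axes mm [ -3.5 -20.2  12. ] F rack [-4.7 19.6 10.8] w cm 3.29
cm [-0.158 -2.019  0.091] rot [-0.0107 -0.0044  0.0105] | [0.5156 0.0915 0.126 ] q [ 0.336  0.371 -0.645  2.148  0.471  0.502 -2.003] F [-8.6 18.2 10.8] w 0.359 t 9.82
```

Both jaws are at their stops: the contacts were symmetric at +18 and -18 mm. I'll recentre and grip.

Call:
{"method": "carry_out", "body": {
  "rows": [
    [0,-0.7,0,0,0,0],
    [0,-1.4,0,0,0,0],
    [0,-2.1,0,0,0,0],
    [0,-2.6,0,0,0,0],
    [0,-2.6,0,0,0,0]
  ]
}}

```text
time_s: 10.23
tcp_pos: [0.5109, 0.1087, 0.1248]
orientation: [-3.141, -0.227, 0.204]
contact_force: [0.1, -1.1, 0.2]
gripper_width: 0.306
```

```bash
python3 m.py
```

```text
rel C in rack axes mm [-4.7 -2.5 10.8] F rack [-0.1 -1.1  0.2] w cm 2.81
cm [-0.032 -0.245 -0.019] rot [-0.0009 -0.0004  0.0034] | [0.5109 0.1087 0.1248] q [ 0.272  0.368 -0.626  2.15   0.494  0.509 -2.076] F [ 0.1 -1.1  0.2] w 0.306 t 10.23
```

Call:
{"method": "carry_out", "body": {
  "rows": [
    [0,-0.2,0,0,0,0],
    [0,-0.2,0,0,0,0],
    [0,-0.2,0,0,0,0],
    [0,-0.2,0,0,0,0],
    [0,-0.2,0,0,0,0]
  ],
  "grip": 1.5,
  "grip_force": 40
}}

```text
time_s: 10.65
tcp_pos: [0.5107, 0.1093, 0.1248]
orientation: [3.141, -0.227, 0.202]
contact_force: [0.8, 0.2, -1.1]
gripper_width: 0.212
```

```bash
python3 m.py; python3 snap.py k 200,235,305,310 190,140,300,265; python3 -c "
from d import *
from station import status
s=status.sense();R0=Ro.from_euler('xyz',s['orientation']).as_matrix()
print((R0.T@(-RG[:,2])).round(4))"
```

```text
rel C in rack axes mm [-4.7 -1.7 10.8] F rack [ 0.8  0.1 -1.1] w cm 1.95
cm [-0.031 -0.175 -0.016] rot [-0.0003 -0.0003  0.0017] | [0.5107 0.1093 0.1248] q [ 0.269  0.368 -0.625  2.15   0.495  0.509 -2.081] F [ 0.8  0.2 -1.1] w 0.212 t 10.65
[-2.075e-01 -6.000e-04 -9.782e-01]
```

View pics/top_k.png

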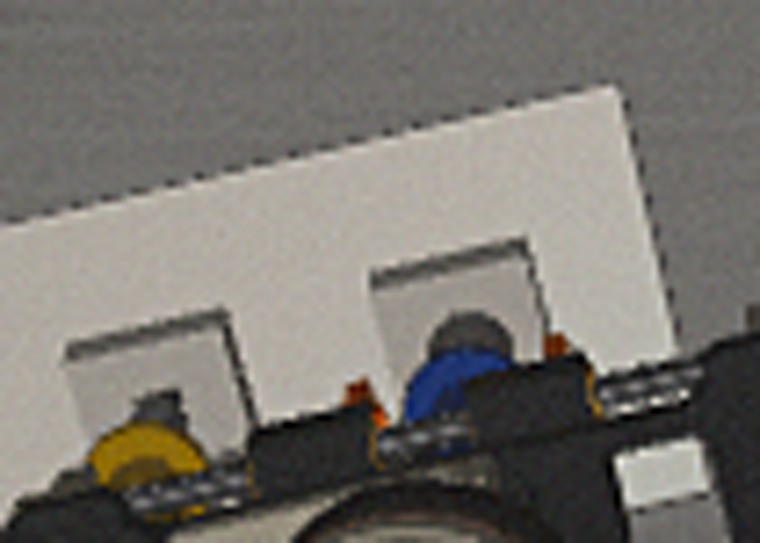

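The grip holds on the handle at 1.95 cm. The jaw posts at 358 and 555 stand clear of the collar centred near 458. I'll draw along the axis.

Call:
{"method": "carry_out", "body": {
  "rows": [
    [-0.1,0,-0.5,0,0,0],
    [-0.21,0,-1,0,0,0],
    [-0.31,0,-1.5,0,0,0],
    [-0.31,0,-1.5,0,0,0]
  ]
}}

```text
time_s: 11.08
tcp_pos: [0.5043, 0.1084, 0.1398]
orientation: [3.141, -0.228, 0.203]
contact_force: [0.3, 0.0, -2.2]
gripper_width: 0.206
```

```bash
python3 m.py
```

```text
rel C in rack axes mm [-11.2  -1.4  25.8] F rack [ 0.3 -0.  -2.2] w cm 1.89
cm [ 0.265 -0.137  1.589] rot [-0.     -0.0012  0.0025] | [0.5043 0.1084 0.1398] q [ 0.302  0.332 -0.658  2.155  0.453  0.533 -2.045] F [ 0.3  0.  -2.2] w 0.206 t 11.08
```

Call:
{"method": "carry_out", "body": {
  "rows": [
    [-0.2,0,-1,0,0,0],
    [-0.4,0,-2,0,0,0],
    [-0.6,0,-3,0,0,0],
    [-0.6,0,-3.4,0,0,0],
    [-0.6,0,-3.5,0,0,0]
  ]
}}

```text
time_s: 11.5
tcp_pos: [0.4913, 0.1056, 0.1724]
orientation: [3.141, -0.229, 0.203]
contact_force: [0.7, -0.6, -1.1]
gripper_width: 0.209
```

```bash
python3 m.py;python3 snap.py l 145,235,305,345 160,100,340,285
```

```text
rel C in rack axes mm [-24.5  -1.6  58.4] F rack [ 0.5 -0.8 -1.1] w cm 1.91
cm [ 0.814 -0.158  5.07 ] rot [ 0.0002 -0.002   0.0022] | [0.4913 0.1056 0.1724] q [ 0.375  0.252 -0.724  2.159  0.35   0.589 -1.955] F [ 0.7 -0.6 -1.1] w 0.209 t 11.5
```

View pics/side_l.png

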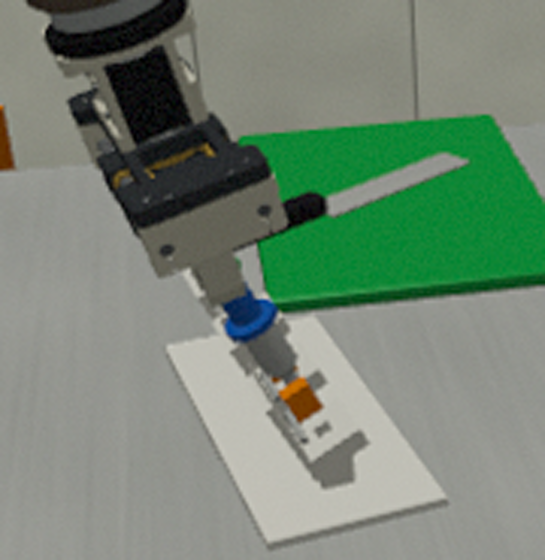

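Free of the clip. Lift, then go to above hole 2 with the corer upright.

```bash
cat > pl.py <<'E'
from d import *
from station import status
q=status.sense()["q"];s=status.sense()
RV=Rtool(.19,0)@K(12,0)
def TV(h): return H2+np.array([0,0,h+.036+.012])  # h: collar bottom height above block
for t in [(s["tcp_pos"]+np.array([0.02,0,.09]),RG@K(12,0)),(TV(.09),RV),(TV(0),RV)]:
    o=run(q,[t]);
    if o is None: print("fail");break
    q=o[0][-1];print(q.round(2),round(o[1],3))
show(s["tcp_pos"]+np.array([0.02,0,.09]),RG@K(12,0));show(TV(.09),RV)
E
python3 pl.py
```

```text
[ 0.49  0.16 -0.8   2.02  0.18  0.79 -1.77] 0.305
[ 0.69  0.49 -0.59  1.75  0.36  1.2  -1.42] 0.416
[ 0.65  0.61 -0.54  1.81  0.44  1.04 -1.49] 0.612
cm [ 3.942  0.406 -8.324] rot [-0.    -0.001  0.002] | [0.4912 0.1054 0.1717] q [ 0.374  0.254 -0.723  2.159  0.351  0.589 -1.955] F [-0.1 -0.7 -1.1] w 0.208 t 11.6
cm [-4.068 28.159 -3.634] rot [ 3.000e-04 -4.374e-01  1.270e-02] | [0.4912 0.1054 0.1717] q [ 0.374  0.254 -0.723  2.159  0.351  0.589 -1.955] F [-0.1 -0.7 -1.1] w 0.208 t 11.6
```

Call:
{"method": "carry_out", "body": {
  "rows": [
    [1.3,0.1,-2.8,0,0,0],
    [2.6,0.3,-5.6,0,0,0],
    [3.9,0.4,-8.3,0,0,0],
    [3.9,2.5,-8.3,0,0,0],
    [3.9,5,-8.3,0,0,0]
  ]
}}

```text
time_s: 12.02
tcp_pos: [0.5217, 0.0624, 0.2634]
orientation: [3.141, -0.232, 0.207]
contact_force: [0.0, -0.9, -1.3]
gripper_width: 0.212
```

```bash
python3 pl.py|tail -1
```

```text
cm [-8.326 23.289  4.765] rot [ 0.0005 -0.4413  0.0173] | [0.5217 0.0624 0.2634] q [ 0.55   0.148 -0.769  2.019  0.144  0.788 -1.655] F [ 0.  -0.9 -1.3] w 0.212 t 12.02
```

Call:
{"method": "carry_out", "body": {
  "rows": [
    [-1,3.5,0.5,0,-0.08,0.003],
    [-2,7,1,0,-0.16,0.006],
    [-3.2,10.5,1.6,0,-0.24,0.01],
    [-4.5,14,2.2,0,-0.32,0.013],
    [-5.8,17.5,3,0,-0.4,0.016]
  ]
}}

```text
time_s: 12.43
tcp_pos: [0.5067, -0.123, 0.2184]
orientation: [3.141, 0.176, 0.187]
contact_force: [1.2, 0.6, 0.0]
gripper_width: 0.211
```

```bash
python3 pl.py|tail -1
```

```text
cm [-1.235  5.496  2.295] rot [-0.0003 -0.0336 -0.0034] | [ 0.5067 -0.123   0.2184] q [ 0.623  0.438 -0.609  1.767  0.305  1.202 -1.485] F [1.2 0.6 0. ] w 0.211 t 12.43
```

Call:
{"method": "carry_out", "body": {
  "rows": [
    [-0.5,2.5,0.9,0,-0.015,-0.001],
    [-1,4.5,1.8,0,-0.025,-0.002],
    [-1.2,5.5,2.2,0,-0.034,-0.003],
    [-1.2,5.5,2.2,0,-0.034,-0.003]
  ]
}}

```text
time_s: 12.77
tcp_pos: [0.5003, -0.1805, 0.1972]
orientation: [-3.14, 0.21, 0.186]
contact_force: [-0.6, 0.4, -1.6]
gripper_width: 0.206
```

```bash
python3 snap.py n 340,225,470,345 180,180,330,420;python3 pl.py|tail -1
```

```text
cm [-0.107  0.338  0.131] rot [-0.0021 -0.0032  0.001 ] | [ 0.5017 -0.1764  0.1991] q [ 0.671  0.488 -0.574  1.743  0.342  1.205 -1.413] F [-0.2 -0.1 -1.9] w 0.211 t 12.87
```

View pics/side_n.png

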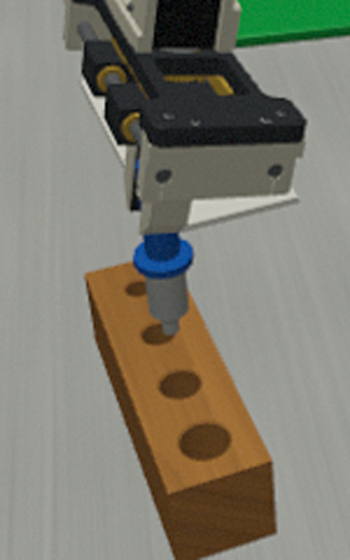

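View pics/top_n.png

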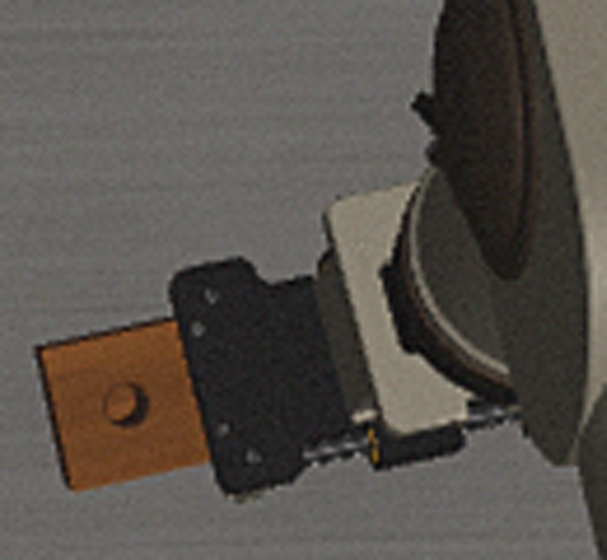

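The corer hangs upright between hole 1 and hole 2. It isn't fully aligned yet, and the top view is blocked by the arm. I'll finish the move, then fit the shank axis in the side view.

Call:
{"method": "carry_out", "body": {
  "rows": [
    [-0.1,0.3,0.1,-0.002,-0.003,0],
    [-0.1,0.3,0.1,-0.002,-0.003,0],
    [-0.1,0.3,0.1,-0.002,-0.003,0],
    [-0.1,0.3,0.1,-0.002,-0.003,0]
  ]
}}

```text
time_s: 13.2
tcp_pos: [0.5012, -0.1801, 0.1991]
orientation: [3.14, 0.209, 0.192]
contact_force: [-0.5, 0.3, -1.7]
gripper_width: 0.209
```

```bash
cat > ax.py <<'E'
from d import *
from station import status, read_camera
import sys
s=status.sense();R0=Ro.from_euler("xyz",s["orientation"]).as_matrix()
at=np.array([-.2079,0,-.978]);at/=np.linalg.norm(at)
a=R0@at;hc=s["tcp_pos"]-.012*a
c=read_camera("side");pickle.dump(c,open("side_x.pkl","wb"))
cv2.imwrite("pics/side_%s.png"%sys.argv[1],cv2.resize(c["frame"][180:420,180:330,::-1],None,fx=2.3,fy=2.3,interpolation=cv2.INTER_CUBIC))
P3=cloud(c).reshape(-1,3);col=c["frame"].reshape(-1,3)
d=P3-hc;k=d@a;rr=np.linalg.norm(d-np.outer(k,a),axis=1)
sat=col.max(1).astype(int)-col.min(1)
m=(rr<.02)&(k>-.068)&(k<-.038)&(P3[:,2]>.07);Q=P3[m]
print("axis pred",a.round(4),"hc pred",hc.round(4),"n",m.sum())
def f(p):
    ax=np.array([p[2],p[3],1]);ax/=np.linalg.norm(ax);dd=Q-np.r_[p[0],p[1],hc[2]-.053]
    return np.linalg.norm(dd-np.outer(dd@ax,ax),axis=1)-.0115
o=hc-.053*a
r=least_squares(f,[o[0],o[1],a[0],a[1]],loss="soft_l1",f_scale=.001)
print("shank mid pred",o.round(4),"fit",r.x.round(4),"rms",np.sqrt(np.mean(r.fun**2)).round(4))
# fixed axis direction pred
r2=least_squares(lambda p:f([p[0],p[1],a[0]/a[2],a[1]/a[2]]),[o[0],o[1]],loss="soft_l1",f_scale=.001);print("fit fixed dir",r2.x.round(4))
# handle+collar pixel line: blue mask lateral
E
python3 ax.py o; python3 m.py|tail -1
```

```text
axis pred [-0.001   0.0013  1.    ] hc pred [ 0.5012 -0.1801  0.1871] n 280
shank mid pred [ 0.5013 -0.1802  0.1341] fit [ 0.5018 -0.1801  0.0134 -0.0092] rms 0.0007
fit fixed dir [ 0.5018 -0.1801]
cm [  7.812 -28.436   5.877] rot [ 0.0015  0.4358 -0.0091] | [ 0.5011 -0.1803  0.199 ] q [ 0.672  0.489 -0.57   1.741  0.347  1.207 -1.41 ] F [-1.2 -0.  -0.3] w 0.211 t 13.25
```

View pics/side_o.png

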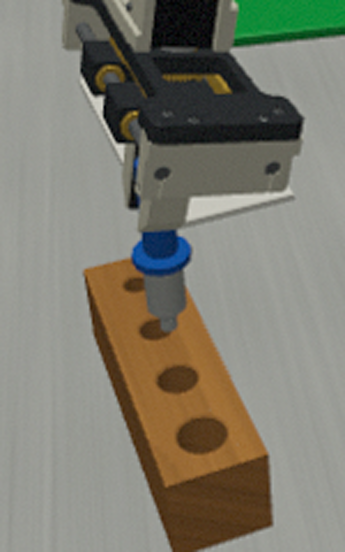

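The shank fit agrees with prediction to about 0.5 mm. The side camera puts the hole at (0.5025, -0.1810), so I'll aim for (0.502, -0.181).

```bash
sed -i 's/^H2=.*/H2=np.array([.502,-.181,.06])/' plan.py
cat > ins.py <<'E'
from d import *
import sys
RV=Rtool(.19,0)@K(12,0)
for h in map(float,sys.argv[1:]): show(H2+np.array([0,0,h+.048]),RV)
E
python3 ins.py .09 .045 0
```

```text
cm [0.093 0.086 0.08 ] rot [ 0.0017 -0.0006  0.0013] | [ 0.5011 -0.1803  0.199 ] q [ 0.672  0.489 -0.57   1.741  0.347  1.207 -1.41 ] F [-1.2 -0.  -0.3] w 0.211 t 13.25
cm [1.026 0.08  4.483] rot [ 0.0017 -0.0006  0.0013] | [ 0.5011 -0.1803  0.199 ] q [ 0.672  0.489 -0.57   1.741  0.347  1.207 -1.41 ] F [-1.2 -0.  -0.3] w 0.211 t 13.25
cm [1.959 0.073 8.885] rot [ 0.0017 -0.0006  0.0013] | [ 0.5011 -0.1803  0.199 ] q [ 0.672  0.489 -0.57   1.741  0.347  1.207 -1.41 ] F [-1.2 -0.  -0.3] w 0.211 t 13.25
```

Call:
{"method": "carry_out", "body": {
  "rows": [
    [0.3,0.08,1,0.001,0,0],
    [0.5,0.08,2,0.002,0,0],
    [0.75,0.08,3.2,0.002,0,0],
    [0.96,0.08,4.2,0.002,0,0],
    [0.96,0.08,4.2,0.002,0,0]
  ]
}}

```text
time_s: 13.67
tcp_pos: [0.4995, -0.1813, 0.1522]
orientation: [-3.138, 0.214, 0.191]
contact_force: [-0.9, -0.3, -1.3]
gripper_width: 0.212
```

```bash
python3 ax.py p; python3 ins.py .03 0
```

```text
axis pred [ 0.0053 -0.0027  1.    ] hc pred [ 0.4995 -0.1812  0.1402] n 242
shank mid pred [ 0.4992 -0.1811  0.0872] fit [ 0.4998 -0.181   0.0278 -0.019 ] rms 0.0007
fit fixed dir [ 0.4998 -0.181 ]
cm [0.504 0.009 1.465] rot [-0.003   0.0036  0.0008] | [ 0.5002 -0.1813  0.1534] q [ 0.658  0.548 -0.551  1.771  0.381  1.133 -1.438] F [ 0.1 -0.  -0.4] w 0.212 t 13.72
cm [1.139 0.019 4.398] rot [-0.003   0.0036  0.0008] | [ 0.5002 -0.1813  0.1534] q [ 0.658  0.548 -0.551  1.771  0.381  1.133 -1.438] F [ 0.1 -0.  -0.4] w 0.212 t 13.72
```

View pics/side_p.png

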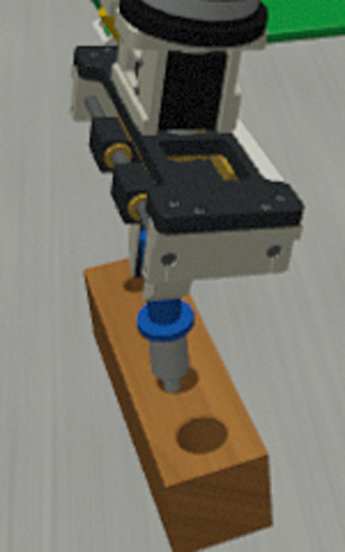

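The nose is over the third hole at (178,378) but a couple of mm short while settling. I'll settle with a correction.

Call:
{"method": "carry_out", "body": {
  "rows": [
    [0.1,0,0,0,0,0],
    [0.1,0,0,0,0,0],
    [0.1,0,0,0,0,0]
  ]
}}

```text
time_s: 13.97
tcp_pos: [0.5031, -0.1814, 0.1557]
orientation: [-3.141, 0.209, 0.19]
contact_force: [0.3, 0.3, -0.6]
gripper_width: 0.209
```

```bash
python3 ax.py q; python3 ins.py .045 .03 0
```

```text
axis pred [-7.e-04 -7.e-04  1.e+00] hc pred [ 0.5032 -0.1814  0.1437] n 246
shank mid pred [ 0.5032 -0.1814  0.0907] fit [ 0.5037 -0.1813  0.001  -0.0177] rms 0.0007
fit fixed dir [ 0.5037 -0.1812]
cm [-0.038 -0.068  0.288] rot [-0.0004 -0.0008  0.0003] | [ 0.5031 -0.1815  0.1557] q [ 0.657  0.546 -0.552  1.767  0.381  1.134 -1.439] F [ 0.7 -0.1 -0.5] w 0.212 t 14.02
cm [ 0.273 -0.068  1.755] rot [-0.0004 -0.0008  0.0003] | [ 0.5031 -0.1815  0.1557] q [ 0.657  0.546 -0.552  1.767  0.381  1.134 -1.439] F [ 0.7 -0.1 -0.5] w 0.212 t 14.02
cm [ 0.894 -0.067  4.69 ] rot [-0.0004 -0.0008  0.0003] | [ 0.5031 -0.1815  0.1557] q [ 0.657  0.546 -0.552  1.767  0.381  1.134 -1.439] F [ 0.7 -0.1 -0.5] w 0.212 t 14.02
```

Run:
```python
from h import *
c=load("side0.pkl");t=load("top0.pkl")
ct=np.array([.4957,-.1555]);ey=np.array([-.1875,.982]);ex=np.array([.982,.1875])
for n,c in(("s",c),("t",t)):
    g=np.arange(-.11,.11,.0005);gx=np.arange(-.035,.035,.0005)
    Y,X=np.meshgrid(g,gx,indexing="ij");W=ct+X[...,None]*ex+Y[...,None]*ey;W=np.concatenate([W,np.full(W.shape[:2]+(1,),.06)],-1)
    p=W@c["R"].T+c["t"];im=cv2.remap(c["frame"],(c["fx"]*p[...,0]/p[...,2]+c["cx"]).astype(np.float32),(c["fy"]*p[...,1]/p[...,2]+c["cy"]).astype(np.float32),cv2.INTER_LINEAR)
    gr=im[...,0].astype(int);i0=int((-.045+.11)/.0005);i1=int((-.005+.11)/.0005)
    sub=gr[i0:i1,30:110]
    hi=np.percentile(gr[20:-20,20:-20],70);m=(sub<.65*hi).astype(np.uint8)
    ks=cv2.findContours(m,cv2.RETR_EXTERNAL,cv2.CHAIN_APPROX_NONE)[0];k=max(ks,key=cv2.contourArea)
    (u,v),r=cv2.minEnclosingCircle(k);M=cv2.moments(k)
    u2,v2=M["m10"]/M["m00"],M["m01"]/M["m00"]
    for uu,vv in((u,v),(u2,v2)):
        x=-.035+(uu+30)*.0005;y=-.11+(vv+i0)*.0005;print(n,r*.5,x*1000,y*1000,(ct+x*ex+y*ey).round(4))
```

```text
s 12.090240478515625 1.6896553039550746 -27.086206436157223 [ 0.5024 -0.1818]
s 12.090240478515625 1.8158826504805214 -26.73029843196763 [ 0.5025 -0.1814]
t 13.053386688232422 -0.16489410400390841 -24.973403930664066 [ 0.5002 -0.1801]
t 13.053386688232422 -1.8154193872425979 -29.775405993638024 [ 0.4995 -0.1851]
```

Call:
{"method": "carry_out", "body": {
  "rows": [
    [0.05,0,0.5,0,0,0],
    [0.12,0,1,0,0,0],
    [0.25,0,1.7,0,0,0],
    [0.25,0,1.7,0,0,0],
    [0.25,0,1.7,0,0,0]
  ]
}}

```text
time_s: 14.43
tcp_pos: [0.5015, -0.1812, 0.1374]
orientation: [-3.14, 0.21, 0.191]
contact_force: [1.1, 1.4, -1.1]
gripper_width: 0.212
```

```bash
sed -i 's/^H2=.*/H2=np.array([.502,-.1815,.06])/' plan.py; python3 ax.py r; python3 ins.py .03 .015 0
```

```text
axis pred [ 6.0e-04 -1.9e-03  1.0e+00] hc pred [ 0.5015 -0.1811  0.1254] n 126
shank mid pred [ 0.5015 -0.181   0.0724] fit [ 0.5021 -0.181   0.0034  0.0117] rms 0.0007
fit fixed dir [ 0.5022 -0.1809]
cm [ 0.03   0.04  -0.045] rot [-0.0017  0.0002  0.0008] | [ 0.5015 -0.1812  0.1376] q [ 0.651  0.568 -0.544  1.78   0.395  1.103 -1.451] F [ 0.7  0.6 -1.1] w 0.206 t 14.48
cm [0.342 0.042 1.423] rot [-0.0017  0.0002  0.0008] | [ 0.5015 -0.1812  0.1376] q [ 0.651  0.568 -0.544  1.78   0.395  1.103 -1.451] F [ 0.7  0.6 -1.1] w 0.206 t 14.48
cm [0.654 0.045 2.89 ] rot [-0.0017  0.0002  0.0008] | [ 0.5015 -0.1812  0.1376] q [ 0.651  0.568 -0.544  1.78   0.395  1.103 -1.451] F [ 0.7  0.6 -1.1] w 0.206 t 14.48
```

View pics/side_r.png

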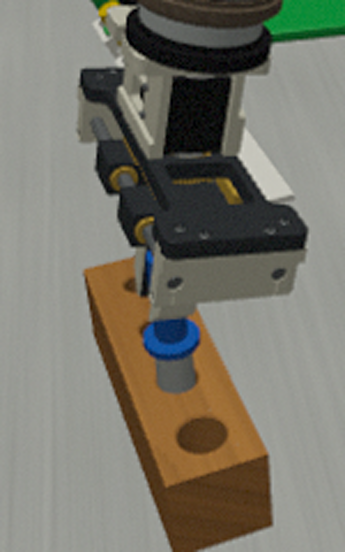

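The shank is entering hole 2 with no side force. Continue down.

Call:
{"method": "carry_out", "body": {
  "rows": [
    [0.1,0.02,0.5,0,0,0],
    [0.22,0.03,1,0,0,0],
    [0.34,0.04,1.5,0,0,0],
    [0.34,0.04,1.5,0,0,0]
  ]
}}

```text
time_s: 14.82
tcp_pos: [0.5016, -0.1814, 0.1215]
orientation: [-3.139, 0.21, 0.191]
contact_force: [1.7, 2.8, -4.0]
gripper_width: 0.207
```

```bash
python3 ins.py .015 0
```

```text
cm [ 0.007  0.013 -0.152] rot [-0.0019  0.0005  0.0009] | [ 0.5016 -0.1814  0.1215] q [ 0.645  0.591 -0.535  1.788  0.409  1.076 -1.462] F [ 1.7  2.8 -4. ] w 0.207 t 14.82
cm [0.319 0.017 1.315] rot [-0.0019  0.0005  0.0009] | [ 0.5016 -0.1814  0.1215] q [ 0.645  0.591 -0.535  1.788  0.409  1.076 -1.462] F [ 1.7  2.8 -4. ] w 0.207 t 14.82
```

Call:
{"method": "carry_out", "body": {
  "rows": [
    [0.1,0,0.4,0,0,0],
    [0.2,0,0.8,0,0,0],
    [0.26,0,1.1,0,0,0],
    [0.26,0,1.1,0,0,0]
  ]
}}

```text
time_s: 15.15
tcp_pos: [0.5019, -0.1815, 0.1106]
orientation: [-3.14, 0.21, 0.191]
contact_force: [2.0, 3.3, -2.7]
gripper_width: 0.209
```

```bash
python3 ax.py s|head -1; python3 ins.py 0
```

```text
axis pred [ 8.0e-04 -1.7e-03  1.0e+00] hc pred [ 0.5019 -0.1815  0.0986] n 0
cm [0.074 0.001 0.261] rot [-0.0017  0.0005  0.0007] | [ 0.5018 -0.1815  0.1107] q [ 0.64   0.606 -0.529  1.793  0.418  1.058 -1.47 ] F [ 1.4  2.1 -3.7] w 0.214 t 15.2
  return _methods._mean(a, axis=axis, dtype=dtype,
  ret = ret.dtype.type(ret / rcount)
```

View pics/side_s.png

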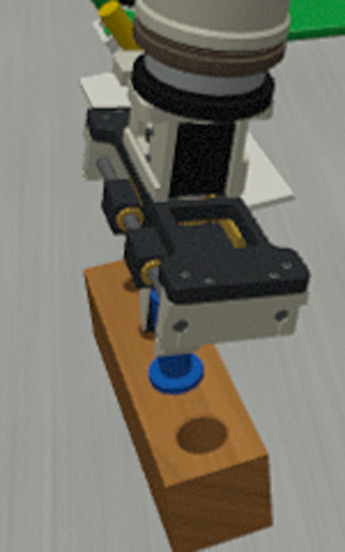

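Nearly seated: the collar is at (176,373), close to the block. A little further until the force rises.

Call:
{"method": "carry_out", "body": {
  "rows": [
    [0.05,0,0.2,0,0,0],
    [0.08,0,0.35,0,0,0],
    [0.08,0,0.35,0,0,0]
  ]
}}

```text
time_s: 15.45
tcp_pos: [0.5022, -0.1815, 0.1081]
orientation: [-3.14, 0.21, 0.191]
contact_force: [0.1, 4.8, 2.3]
gripper_width: 0.209
```

```bash
python3 ins.py 0
```

```text
cm [-0.011 -0.006  0.017] rot [-0.0011  0.0003  0.0006] | [ 0.5022 -0.1815  0.1081] q [ 0.638  0.61  -0.528  1.794  0.421  1.054 -1.473] F [0.1 4.8 2.3] w 0.209 t 15.45
```

Call:
{"method": "carry_out", "body": {
  "rows": [
    [0.02,0,0.12,0,0,0],
    [0.02,0,0.12,0,0,0]
  ]
}}

```text
time_s: 15.62
tcp_pos: [0.5022, -0.1815, 0.1081]
orientation: [-3.141, 0.21, 0.19]
contact_force: [-1.4, 6.5, 11.5]
gripper_width: 0.21
```

```bash
python3 ins.py 0
```

```text
cm [-0.022 -0.004  0.011] rot [-0.0005  0.0004  0.0005] | [ 0.5022 -0.1815  0.1081] q [ 0.638  0.61  -0.527  1.794  0.422  1.054 -1.474] F [-1.4  6.5 11.5] w 0.21 t 15.62
```

Call:
{"method": "carry_out", "body": {
  "rows": [
    [0,0,0,0,0,0],
    [0,0,0,0,0,0],
    [0,0,0,0,0,0],
    [0,0,0,0,0,0],
    [0,0,0,0,0,0]
  ],
  "grip": 6
}}

```text
time_s: 16.03
tcp_pos: [0.5017, -0.1826, 0.1063]
orientation: [-3.141, 0.21, 0.19]
contact_force: [0.3, 1.1, 0.6]
gripper_width: 0.527
```

```bash
python3 ins.py 0 .1; python3 snap.py u 340,225,470,345 200,260,320,420
```

```text
cm [ 0.019 -0.107 -0.174] rot [-0.0006  0.0009 -0.0004] | [ 0.5017 -0.1826  0.1063] q [ 0.638  0.612 -0.525  1.795  0.423  1.051 -1.474] F [0.3 1.1 0.6] w 0.527 t 16.03
cm [-2.069 -0.112 -9.954] rot [-0.0006  0.0009 -0.0004] | [ 0.5017 -0.1826  0.1063] q [ 0.638  0.612 -0.525  1.795  0.423  1.051 -1.474] F [0.3 1.1 0.6] w 0.527 t 16.03
```

View pics/side_u.png

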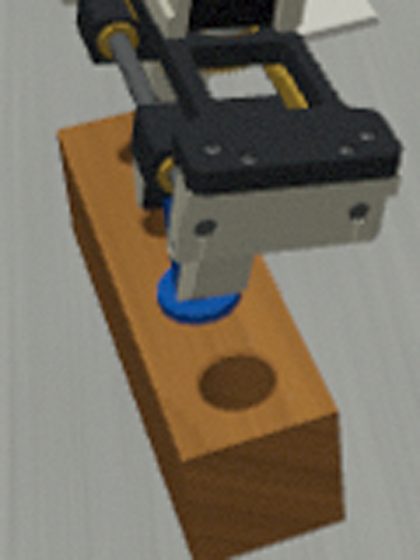

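It stopped firmly on the collar at 11.5 N, and I've let go. Now I'll retreat straight up.

Call:
{"method": "carry_out", "body": {
  "rows": [
    [-0.5,0,-2.5,0,0,0],
    [-1.1,0,-5,0,0,0],
    [-1.6,0,-7.8,0,0,0],
    [-2.2,0,-10.5,0,0,0],
    [-3,0,-14,0,0,0]
  ]
}}

```text
time_s: 16.55
tcp_pos: [0.5007, -0.1819, 0.2497]
orientation: [-3.139, 0.212, 0.191]
contact_force: [1.0, -0.8, -0.8]
gripper_width: 0.654
```

Call:
{"method": "carry_out", "body": {
  "rows": [
    [-4,0,-1,0,0,0],
    [-7,0,-2,0,0,0],
    [-7,4,-2,0,0,0],
    [-7,8,-2,0,0,0],
    [-7,8,-2,0,0,0]
  ]
}}

```text
time_s: 16.97
tcp_pos: [0.4525, -0.282, 0.2842]
orientation: [3.136, 0.21, 0.179]
contact_force: [0.1, -2.5, 0.3]
gripper_width: 0.656
```

```bash
python3 snap.py v 140,130,480,350 180,140,460,420
python3 - <<'E'
from d import *
c=load("side_v.pkl");t=load("top_v.pkl")
for nm,c in(("s",c),("t",t)):
    h=cv2.cvtColor(c["frame"],cv2.COLOR_RGB2HSV);m=cv2.inRange(h,(100,120,30),(130,255,255))
    P3=cloud(c);Q=P3[(cv2.erode(m,np.ones((2,2)))>0)];Q=Q[np.linalg.norm(Q[:,:2]-H2[:2],axis=1)<.035]
    print(nm,len(Q),Q.min(0).round(4),Q.max(0).round(4))
    Hn=Q[(Q[:,2]>.072)&(Q[:,2]<.124)];Hn=Hn[np.linalg.norm(Hn[:,:2]-np.median(Hn[:,:2],0),axis=1)<.02]
    if len(Hn)<20: continue
    def f(p):
        ax=np.array([p[2],p[3],1]);ax/=np.linalg.norm(ax);d=Hn-np.r_[p[0],p[1],.096];return np.linalg.norm(d-np.outer(d@ax,ax),axis=1)-.01
    r=least_squares(f,[H2[0],H2[1],0,0],loss="soft_l1",f_scale=.001);print(len(Hn),r.x.round(4))
    top=Q[Q[:,2]>.12];print("top z",np.median(top[:,2]).round(4) if len(top) else None, "collar z",np.median(Q[(Q[:,2]>.055)&(Q[:,2]<.072)],0).round(4))
E
python3 -c "
from station import status;print(status.sense()['tcp_pos'])"
```

```text
s 667 [ 0.4879 -0.1983  0.0615] [ 0.5186 -0.1731  0.1274]
369 [ 0.5028 -0.1809 -0.0025  0.0027]
top z 0.1251 collar z [ 0.5031 -0.1904  0.0657]
t 147 [ 0.4852 -0.1911  0.0604] [ 0.5142 -0.1673  0.1309]
[ 0.45314269 -0.27481456  0.28346542]
```

View pics/side_v.png

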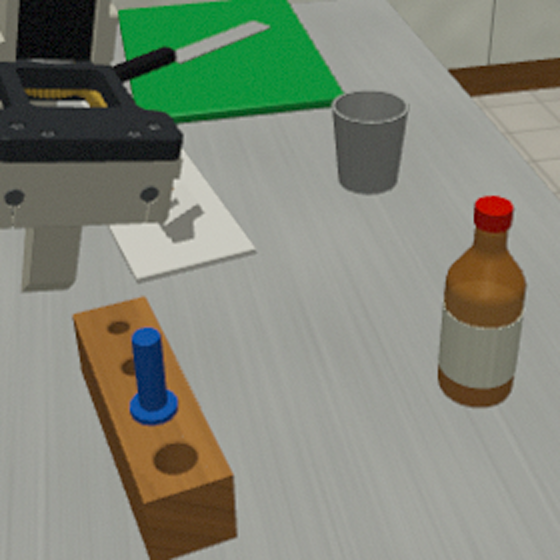

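View pics/top_v.png

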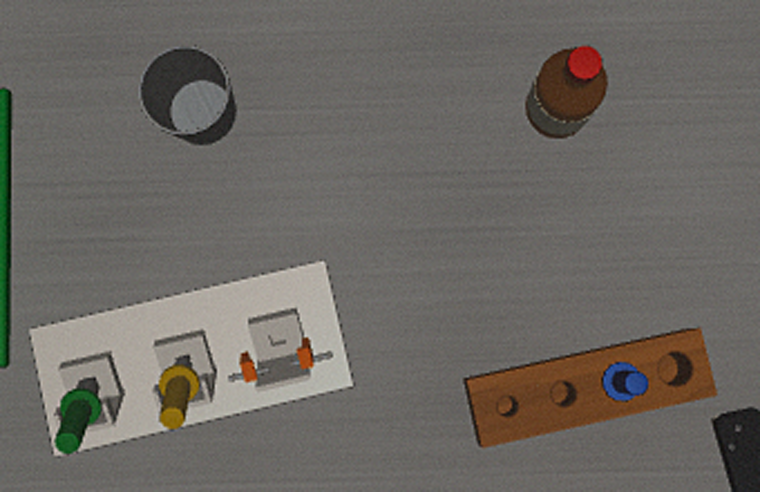

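The blue corer stands upright in the third hole, with its collar flush at (153,405) in the side crop. Green and yellow are still in the rack, both jaws are back, and the pot and bottle are where they were. I'll let the arm settle and hand in.

Call:
{"method": "carry_out", "body": {
  "rows": [
    [0,0,0,0,0,0],
    [0,0,0,0,0,0],
    [0,0,0,0,0,0],
    [0,0,0,0,0,0]
  ]
}}

```text
time_s: 17.4
tcp_pos: [0.4541, -0.2717, 0.2838]
orientation: [-3.14, 0.21, 0.192]
contact_force: [-0.2, -0.4, 0.4]
gripper_width: 0.652
```

```bash
python3 -c "
from station import robot,status
s=status.sense();print(s['tcp_pos'],s['contact_force'],s['time_s']);print(robot.hand_in())"
```

```text
[ 0.45409644 -0.27173684  0.28382664] [-0.23687236 -0.36931486  0.43686925] 17.4
the job is handed in; nothing more can be done
None
```

The large blue corer is out of the clip and standing fully home in the 25 mm hole (the third one). I handed the job in at 17.4 s; no verdict is reported.

**What I did:**
- I pushed the handle to each side between loosely open, level fingers until the force climbed at both jaw stops. Keeping the gripper level kept its body clear of the yellow handle.
- I then gripped the corer, drew it out along its axis with almost no resistance, turned it upright and lowered it until the collar met the block at 11.5 N.
- Finally I let go and backed the arm away.

**Last checks:**
- **Corer in the block:** in the side view its axis is within about 1 mm of the hole's centre and leans about 0.2°. The top of the handle is at about 125 mm (126 mm expected), so the collar is down on the block.
- **Rack and bystanders:** both orange jaws look pushed back. The other two corers, the pot and the bottle look unmoved; I judged that by eye and did not measure it.
- **Arm:** it stood clear of everything, with about zero force reading.

**What disagreed or went wrong:**
- **Cameras:** the two views differed by about 2 mm, so I relied on the side view, which matched the robot's own position. The top view gave no usable fit of the corer's axis at the end.
- **First approach:** it ran into joint limits without touching anything, so I re-routed. I also gripped with the tool 12° off the corer's axis.

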